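# Load a tube in the saw jig's vee and toggle it down

## Task

Set the long steel tube up for sawing in the cut-off jig: first clear the short off-cut out of the vee and put it in the low steel scrap tray, then roll the tube across the deck into the vee so that it settles there by itself (do not pick it up), and slide it along the vee until its end is against the end stop. With the tube lying right, push the toggle clamp's handle fully down so that the rubber foot holds the tube, and leave the other things on and round the bench where they stand.

Things in the scene. Friction and masses are not known exactly. Their poses are not given: they have to be found in the camera images.
- jig: Fixed cut-off jig on the bench, 235 x 326 x 50 mm without its clamp, turned up to 0.3 rad. Origin on the bench below the seated tube's middle. x: along the vee, away from the robot; y: across it, from the clamp to the deck; z up. In mm: plywood clamp platform y -24 to -152, z 50; the clamp's steel base on it x -24 to 24, y -62 to -148, its cheeks x -15 to 15, y -72 to -142, up to z 117.
- seat (a point): Where the tube's middle lies when seated in the vee with its end on the stop: jig x 0, y 0, z 56.3 mm; axes as the jig's. The steel vee (90 degrees) runs along jig x from -80 to 90 mm; mouth 44 mm wide (y -22 to 22) level with the deck at z 50; apex at y 0, z 28.
- deck (a point): Middle of the flat aluminium deck's top: jig x 7.5, y 92.5, z 50 mm. In the jig's frame the deck runs from x -110 to 125 and y 24 to 161 mm, level with the vee's mouth; a plywood rail along its outer edge (y 161 to 171) stands 6 mm proud.
- stop (a point): Middle of the end stop's working face: jig x -85, y 0, z 50 mm. The stop is a steel plate 10 mm thick across the vee's end nearest the robot, y -30 to 30, its top at z 72 mm; its face looks along jig +x.
- clamp_pivot (a point): Middle of the handle's hinge on the toggle clamp: jig x 0, y -130, z 108 mm. The hinge axis is parallel to the jig's x; axes as the jig's.
- handle_tip (a point): Centre of the round end of the clamp's handle, on its centre line 140 mm from clamp_pivot. The handle is a straight round bar 18 mm thick (its end reaches 9 mm past this point), bare steel from the hinge to 60 mm, then black rubber.
- clamp_handle (a joint): Angle of the clamp's handle, rad. 0: level, pointing away from the vee (jig -y), clamp shut. Grows as the handle swings up and over towards the vee, to 1.40: nearly upright, clamp fully open. Goes over centre to a stop at -0.05. Stays where it is left; takes about 2 N at the tip to move, up to 5 N as it snaps shut on a tube. Starts at 0.7 to 1.4.
- clamp_bar: Steel bar of the clamp, 14 wide, 12 high, 92 mm long; 85 mm from its hinge a spindle carries a rubber foot 16 mm across, its underside 20 mm below the bar's centre line. Origin on its hinge (jig y -85, z 94 mm); its y axis points along the bar to the foot. Linked to the handle: its angle above level is about the handle's (0.37 rad at 0.55, 0.98 at 1.05, 1.46 at 1.4: upright); at 0 the foot is down at jig x 0, y 0. Half open it hangs over the vee.
- tube: Plain steel tube to be sawn, 40 mm outside diameter, 170 mm long, about 0.34 kg. Starts lying on the deck, skewed up to 0.3 rad, its middle 75 to 95 mm from the vee's middle and 28 to 45 mm farther from the stop than seat. Origin at the middle of its axis; its x axis runs along the tube. It rolls freely.
- offcut: Short off-cut of the same tube, 40 mm diameter, 45 mm long, about 0.09 kg, lying in the vee. Origin at the middle of its axis, x along it.
- scrap_tray: Fixed open tray of dark sheet steel for scrap, 140 (its x) x 120 (its y) x 45 mm high, walls 3 mm, empty. Origin under its centre on the bench. Stands left or right of the jig.
- screw_bin: Fixed white plastic bin 140 x 120 x 75 mm with screws in it, on the other side of the jig from the scrap tray. Origin under its centre. Not for the off-cut.
- spray_can: Bystander: grey spray can, 52 mm diameter, 165 mm high, standing on the bench beyond the jig's far corner on the clamp side. Origin under its centre.
- oil_bottle: Bystander: orange oil bottle, 64 mm diameter, 185 mm high, standing on the bench beside the deck's outer edge. Origin under its centre.
- paste_tin: Bystander: flat tin, 60 mm diameter, 34 mm high, standing on the clamp platform beside the clamp. Origin under its centre.
- screwdriver: Bystander: screwdriver lying on the bench across the far end of the jig, 26 mm thick. Origin under its middle.
- hammer: Bystander: hammer lying at the back of the bench. Origin under its middle.
- tape_measure: Bystander: tape measure, 70 x 36 x 66 mm, at the back of the bench. Origin under its centre.
- mug: Bystander: white mug, 80 mm diameter, 92 mm high, at the back right of the bench. Origin under its centre.

How it is judged:
By the outcome, as a careful person would: the job done as asked, in the order asked, and still so for the second after the job is handed in, with the robot touching nothing.
It also fails if it takes over 72 s, if anything falls off the work surface, if the arm or the gripper's body presses on something with over 40 N, if the wrist force passes 120 N, or if a joint passes its speed limit or range.

## Robot

A 6-joint arm with a two-finger parallel gripper is mounted at the origin on the work surface. World frame = base frame: x ahead of the robot, y to its left, z up, the work surface at z = 0. Lengths are in mm, angles in rad, forces in N, time in s.
With the tool pointing down it reaches from about 350 to 875 mm from the base axis. Payload 4.2 kg.
Tool frame: the origin (TCP) lies on the mounting face of the last link; the fingertips stand 173 mm ahead of it and the grasp point (between the pads) lies 155 mm ahead of it; z points along the fingers, y is the direction in which the jaws open and shut (so a half turn about z gives the same grasp; the last joint's range is limited). The gripper opens to 85 mm and grips with 20 to 120 N. Pads are 22 mm wide; open, the fingers measure 114 mm over their backs; the gripper's body (76 mm by 85 mm) begins 54 mm behind the grasp point. The pads swing forward as they close: fully open they stand 13 mm farther back than shut.
Start: joints at [1.563, 0.385, 0.008, 0, -1.194, -0.259], TCP at [164.747, 602.875, 404.712] pointing down, gripper open.
Joint ranges: [-3.14, 3.14], [-1.21, 2.06], [-1.07, 1.41], [-3.16, 2.05], [-2.99, -0.16], [-3.1, 3.1]. Speed limits (rad/s): [2.79, 2.79, 3.14, 3.14, 3.14, 3.14].

## Interface

Orientations are given as a unit quaternion [x, y, z, w].
In Python, from bench import arm gives the robot as it stands.
- The arm moves only by the shell command python3 -m jog 'ROWS' [OPENING]. ROWS is JSON, a list that holds one entry, the list of rows, each a list of 4 numbers: the shift along the tool's x, y, z in mm, then the turn about the tool's z in degrees. In form: [[[x, y, z, spin], ...]]. A call has exactly 5 rows; each row is the pose to reach, as a shift and turn from the pose measured when the call began, along the tool's axes at that moment; what a row does not reach only later rows make up. A row lasts 1/8 s, in which the tool goes at most 62.5 mm and 10.7 degrees, less where a joint would pass 70% of its speed; a pose out of reach is approached as far as the arm can. A call with a gripper value outside its range is refused whole. OPENING is the finger opening in mm, from 0 to 85.4, set as the call begins (- or left out, the last holds). The fingers move at their own pace and stop on an object; the grip force is fixed at half the most. Time passes only in rows, so rows that repeat a pose let the fingers close, or fill a call up. It gives the time, the measured TCP pose, the force and the opening at its end, in the units of the state.
- arm.read_state(): the state, without advancing time (a new reading comes with each control period).
- arm.get_image(name): name is "scene" or "side" or "wrist"; returns (picture, depth): 384x512x3 uint8, blue, green, red; 384x512 float32, mm along the optical axis (not along the pixel's ray), 0 where there is no reading.
- arm.camera_params(name): a dict with "mtx" (3x3 intrinsics, pixels), "k1" (the pictures are not rectified: a ray, as slopes to the right and down, at radius r is drawn at 1 + k1 r^2 times it, then the intrinsics apply), "R" (3x3) and "t" (3): a world point X has camera coordinates R X + t. Camera axes: x right, y down, z forward; pixel columns grow to the right and rows downward; lengths in mm; the calibration is good to about 2 mm. A picture is of the moment at which its call begins: read the wrist's pose just before it. camera_params takes no time and is no camera call; for the wrist camera it gives the pose at the moment of the call.
- arm.job_done(): hands the job in, once; it reports no verdict.
The state is a dict: "clock": time; "joints": joint angles; "joint_vel": joint speeds; "joint_efforts": joint torques, N m; "position": TCP position; "ee_rot": TCP orientation; "contact_force": force on the tool from outside, world axes, zero at the start; "wrist_torque": the same for the moment, N m; "gripper_width": finger opening in mm.
Only numpy, scipy, OpenCV 4.12 (cv2) and the standard library are available. Lean on these libraries where they do the work, as an engineer would, in place of code of your own. Each camera call takes 0.05 s, during which the arm holds its last target.

## Working session

There is one attempt and no reset: what is moved stays moved. The work goes in short steps, Python scripts to look and compute and a shell command to move; the robot and the scene stay as the last step left them, time stands still between calls to the robot, and variables do not carry over. Pictures are saved under pics/ and viewed, and the job is handed in when it is done.

```bash
ls -la; mkdir -p pics; python3 - <<'E'
from bench import arm
import cv2,numpy as np
print(arm.read_state())
for n in ["scene","side","wrist"]:
    p=arm.camera_params(n); print(n,p)
    im,d=arm.get_image(n); cv2.imwrite(f'pics/{n}0.png',im); np.save(f'pics/{n}0.npy',d)
E
```

```text
total 12
drwxr-xr-x  3 agent agent 4096 Dec  6 08:27 .
drwxr-xr-x 23 root  root  4096 Dec  6 08:27 ..
drwxr-xr-x  2 agent agent 4096 Dec  6 08:27 pics
{'clock': 0.0, 'joints': array([ 1.56261574e+00,  3.85555738e-01,  6.60128035e-03, -5.09814155e-04,
       -1.19397206e+00, -2.58607213e-01]), 'joint_vel': array([ 0.00098119,  0.00088925,  0.00020488,  0.00057739, -0.00041727,
       -0.00066175]), 'joint_efforts': array([ 1.10355199e-03, -3.92286944e+01,  1.88399577e+01,  4.18607980e+00,
       -4.56464215e-03, -6.10223818e-07]), 'position': array([164.67692087, 602.69649955, 403.61044166]), 'ee_rot': array([ 9.91103116e-01, -1.33091786e-01, -1.02051309e-04,  1.08634637e-03]), 'contact_force': array([ 0.70085875, -0.03967674,  0.12037254]), 'wrist_torque': array([0.00655338, 0.03374684, 0.04488859]), 'gripper_width': 85.20923760724715}
scene {'mtx': array([[483.74070558,   0.        , 255.95779601],
       [  0.        , 483.74070558, 195.8880604 ],
       [  0.        ,   0.        ,   1.        ]]), 'k1': -0.14240772062249074, 'R': array([[-0.34364615,  0.93894116, -0.0172284 ],
  
[... 264 characters left out ...]
255],
       [  0.        ,   0.        ,   1.        ]]), 'k1': -0.14003976277931296, 'R': array([[ 0.98133246, -0.19211591, -0.00883691],
       [-0.14045681, -0.68455424, -0.7153023 ],
       [ 0.1313716 ,  0.70319056, -0.69875928]]), 't': array([-573.25079038,  138.16485275, 1092.22600271])}
wrist {'mtx': array([[265.3726822 ,   0.        , 252.67808523],
       [  0.        , 265.3726822 , 192.08267251],
       [  0.        ,   0.        ,   1.        ]]), 'k1': -0.04417208544416884, 'R': array([[-0.26373269, -0.96459494,  0.00129457],
       [-0.92824588,  0.25415889,  0.27159316],
       [-0.26230641,  0.07042632, -0.96241128]]), 't': array([623.59812363, -35.41952865, 378.67847744])}
```

View pics/scene0.png

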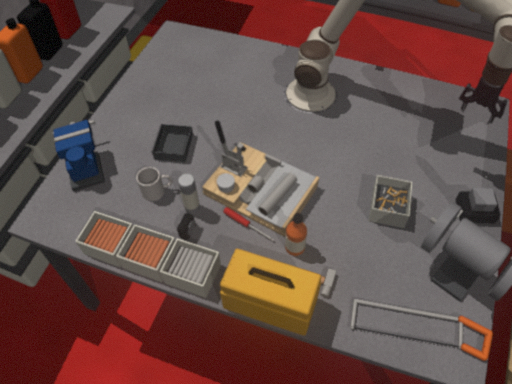

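View pics/side0.png

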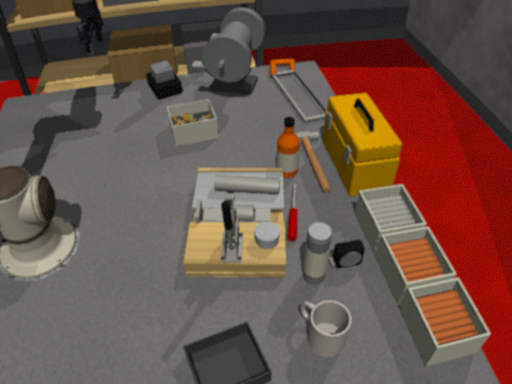

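View pics/wrist0.png

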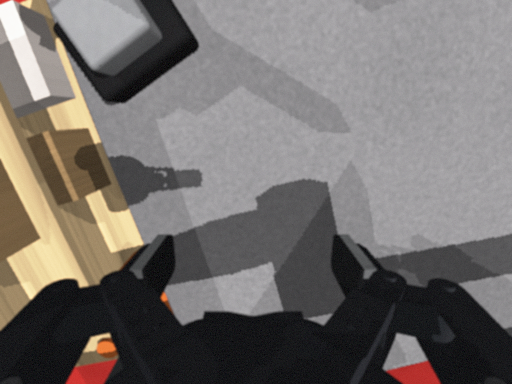

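```bash
cat > h.py <<'E'
import cv2,numpy as np
from scipy.spatial.transform import Rotation as Ro
def ray(p,px):
    k=np.array([p['k1'],0,0,0,0.]); n=cv2.undistortPoints(np.array(px,float).reshape(-1,1,2),p['mtx'],k).reshape(-1,2)
    return np.c_[n,np.ones(len(n))]
def onz(p,px,z):
    d=ray(p,px)@p['R']; o=-p['R'].T@p['t']; s=(np.broadcast_to(z,len(d))-o[2])/d[:,2]; return o+d*s[:,None]
def bydepth(p,px,dep):
    px=np.array(px,float).reshape(-1,2); c=ray(p,px)*dep[px[:,1].astype(int),px[:,0].astype(int)][:,None]
    return (c-p['t'])@p['R']
def proj(p,X):
    X=np.array(X,float).reshape(-1,3); return cv2.projectPoints(X,cv2.Rodrigues(p['R'])[0],p['t'],p['mtx'],np.array([p['k1'],0,0,0,0.]))[0].reshape(-1,2)
def cloud(p,dep,x0,y0,x1,y1):
    u,v=np.meshgrid(np.arange(x0,x1),np.arange(y0,y1)); px=np.c_[u.ravel(),v.ravel()]
    return px,bydepth(p,px,dep)
E
python3 - <<'E'
import cv2
a=cv2.imread('pics/side0.png')[155:285,175:300]; cv2.imwrite('pics/s1.png',cv2.resize(a,None,fx=4.6,fy=4.6,interpolation=cv2.INTER_CUBIC))
a=cv2.imread('pics/scene0.png')[115:240,195:325]; cv2.imwrite('pics/c1.png',cv2.resize(a,None,fx=4.6,fy=4.6,interpolation=cv2.INTER_CUBIC))
E
```

```text
(no output)
```

View pics/s1.png

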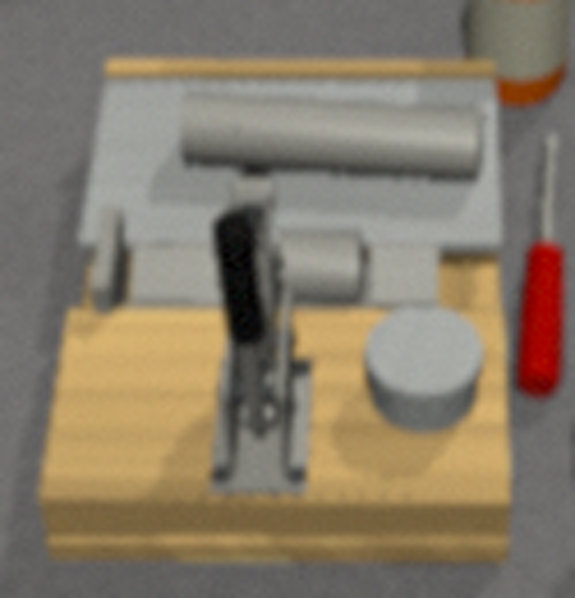

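View pics/c1.png

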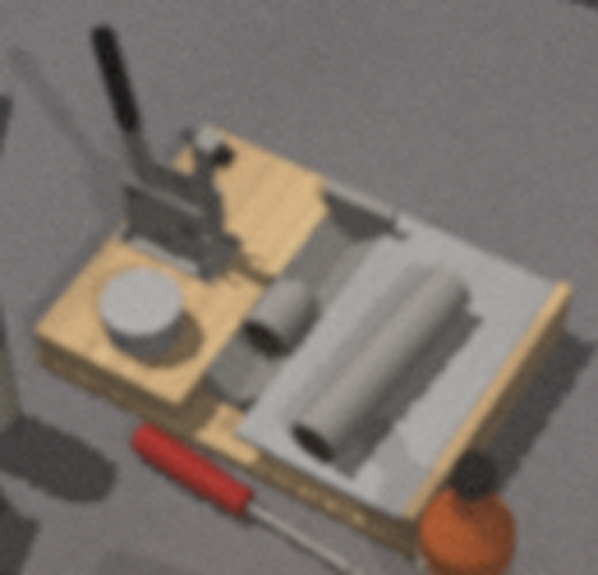

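```bash
cat > m1.py <<'E'
import cv2,numpy as np
from h import *
from bench import arm
from scipy.optimize import least_squares
S=arm.camera_params('side');C=arm.camera_params('scene')
f=4.6
sp=np.array([(42,497),(508,500),(75,308),(500,315),(80,243),(500,247),(105,62),(495,64)])/f+(175,155)
J=np.array([(-110,-152,50),(125,-152,50),(-110,-24,50),(125,-24,50),(-110,24,50),(125,24,50),(-110,171,56),(125,171,56)],float)
cp=np.array([(38,330),(183,402),(240,438),(410,517),(568,285),(325,185)])/f+(195,115)
Jc=np.array([(125,-152,50),(125,-24,50),(125,24,50),(125,171,56),(-110,171,56),(-110,-24,50)],float)
ws=onz(S,sp,J[:,2]);wc=onz(C,cp,Jc[:,2])
def fit(A,B):
    a=A[:,:2];b=B[:,:2];ac=a-a.mean(0);bc=b-b.mean(0)
    t=np.arctan2((ac[:,0]*bc[:,1]-ac[:,1]*bc[:,0]).sum(),(ac*bc).sum());R=np.array([[np.cos(t),-np.sin(t)],[np.sin(t),np.cos(t)]])
    o=b.mean(0)-R@a.mean(0);return t,o,(b-(a@R.T+o)).round(1)
for a,b in((J,ws),(Jc,wc),(np.r_[J,Jc],np.r_[ws,wc])): print(fit(a,b))
E
python3 m1.py
```

```text
(np.float64(-0.20829355030674956), array([515.58051178, -40.27600496]), array([[ 3.2,  1.9],
       [-0.9,  3.6],
       [ 3.9, -0.6],
       [-3.1, -2.3],
       [ 0.9,  0.4],
       [-1.5, -0.5],
       [-1.4, -0.7],
       [-1. , -1.7]]))
(np.float64(-0.1809118990130759), array([518.3079183 , -35.99819398]), array([[ -5.2,   4.7],
       [ -4.4,   3.1],
       [  2.1,   5.3],
       [  1. ,  -4.3],
       [  3.3,   1.3],
       [  3.3, -10.1]]))
(np.float64(-0.1953057141179978), array([516.65895633, -38.18954461]), array([[ 0.5,  1.6],
       [-4.3,  0.3],
       [ 2.8, -1.2],
       [-4.8, -5.9],
       [ 0.4, -0.4],
       [-2.5, -4.3],
       [-0.1, -1.9],
       [-0.3, -5.8],
       [-1.1,  8.3],
       [-2.1,  7. ],
       [ 3.7,  9.3],
       [ 0.5,  0.1],
       [ 2.3,  2.4],
       [ 5. , -9.5]]))
```

```bash
cat >> h.py <<'E'
def go(arm,x,y,z,yaw):
    """shift in tool axes and spin to bring TCP to x,y,z with tool-x world yaw (tool down)"""
    s=arm.read_state();R=Ro.from_quat(s['ee_rot']).as_matrix()
    d=R.T@(np.array([x,y,z])-s['position']); y0=np.arctan2(R[1,0],R[0,0])
    sp=np.degrees(y0-yaw); sp=(sp+180)%360-180
    print('t',round(s['clock'],2),'pos',s['position'].round(1),'yaw',round(y0,3),'tilt',R[:,2].round(3),'F',s['contact_force'].round(1),'w',round(s['gripper_width'],1))
    print('shift',d.round(1),'spin',round(sp,1))
E
python3 - <<'E'
from bench import arm
from h import *
p=arm.camera_params('wrist');s=arm.read_state();R=Ro.from_quat(s['ee_rot']).as_matrix()
print('cam in tool',R.T@(-p['R'].T@p['t']-s['position']), (R.T@p['R'].T).round(3))
go(arm,470,-20,500,-0.2)
E
```

```text
cam in tool [68.83078982  0.68237999 30.46736297] [[ 0.    -0.962 -0.272]
 [ 1.     0.    -0.001]
 [ 0.001 -0.272  0.962]]
t 0.15 pos [164.7 602.8 403.9] yaw -0.267 tilt [-0.    -0.002 -1.   ] F [-0.3  0.8  0.6] w 85.3
shift [458.8 520.3 -95.2] spin -3.8
```

```bash
python3 - <<'E'
from bench import arm
from h import *
go(arm,432,-18,480,-0.2)
E
```

```text
t 0.15 pos [164.7 602.8 403.9] yaw -0.267 tilt [-0.    -0.002 -1.   ] F [-0.3  0.8  0.6] w 85.3
shift [421.6 528.4 -75.2] spin -3.8
```

```bash
python3 -m jog '[[[30,35,-50,0],[65,80,-75,-1],[105,130,-75,-2],[145,180,-75,-3],[185,230,-75,-3.8]]]'
python3 - <<'E'
from bench import arm
from h import *
go(arm,432,-18,480,-0.2)
E
```

```text
clock: 0.78
position: [279.4, 337.9, 479.2]
ee_rot: [0.995, -0.1, -0.0, 0.001]
contact_force: [0.6, -0.5, 0.5]
gripper_width: 85.4
t 0.78 pos [279.4 337.9 479.2] yaw -0.2 tilt [-0.    -0.002 -1.   ] F [ 0.6 -0.5  0.5] w 85.4
shift [ 2.201e+02  3.186e+02 -3.000e-01] spin 0.0
```

```bash
python3 -m jog '[[[36,52,0,0],[72,104,0,0],[108,156,0,0],[144,208,0,0],[178,258,0,0]]]'
python3 -m jog '[[[30,42,0,0],[42,61,0,0],[42,61,0,0],[42,61,0,0],[42,61,0,0]]]'
python3 - <<'E'
from bench import arm
from h import *
go(arm,432,-18,480,-0.2)
p=arm.camera_params('wrist');im,d=arm.get_image('wrist');cv2.imwrite('pics/w1.png',cv2.resize(im,None,fx=1.5,fy=1.5,interpolation=cv2.INTER_CUBIC))
np.savez('pics/w1.npz',d=d,im=im,**p)
E
```

```text
clock: 1.4
position: [401.6, 50.5, 479.8]
ee_rot: [0.995, -0.099, 0.0, 0.0]
contact_force: [0.4, 1.6, 0.2]
gripper_width: 85.3
clock: 2.02
position: [430.5, -16.8, 480.0]
ee_rot: [0.995, -0.098, 0.0, 0.0]
contact_force: [0.2, -0.4, 0.5]
gripper_width: 85.2
t 2.02 pos [430.5 -16.8 480. ] yaw -0.197 tilt [ 0.001 -0.001 -1.   ] F [ 0.2 -0.4  0.5] w 85.2
shift [ 1.7  0.9 -0. ] spin 0.2
```

View pics/w1.png

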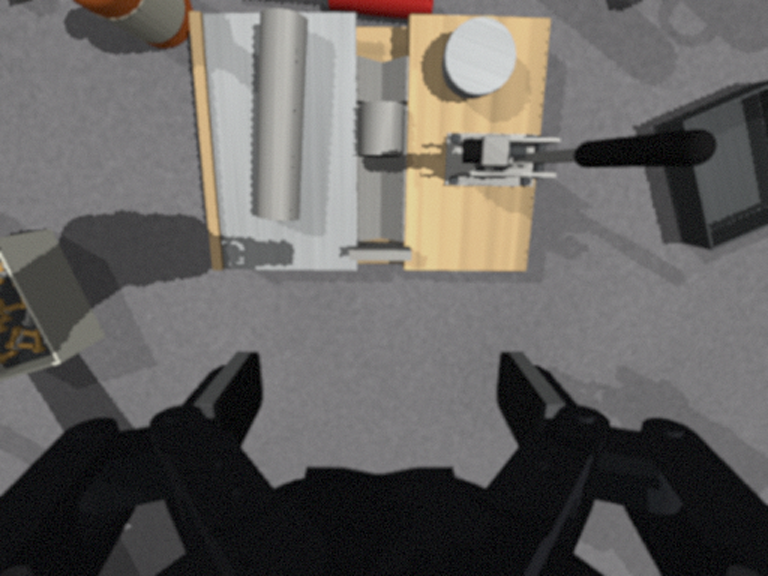

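```bash
cat > m2.py <<'E'
from h import *
from m1 import fit
W=dict(np.load('pics/w1.npz'));p={k:(W[k].item() if W[k].ndim==0 else W[k]) for k in('mtx','k1','R','t')}
px=np.array([(357,13),(408,15),(550,16),(357,270),(404,270),(527,271),(190,12),(212,270)])/1.5-.17
J=np.array([(125,24,50),(125,-24,50),(125,-152,50),(-110,24,50),(-110,-24,50),(-110,-152,50),(125,171,56),(-110,171,56)],float)
w=onz(p,px,J[:,2]);t,o,r=fit(J,w);print('JIG',t,o);print(r)
R=np.array([[np.cos(t),-np.sin(t)],[np.sin(t),np.cos(t)]])
tj=lambda X:(np.array(X)[:,:2]-o)@R
# tube: silhouette mid/ends at axis-ish: use depth cloud
_,X=cloud(p,W['d'],0,0,512,240)
Xj=np.c_[tj(X),X[:,2]]
def seg(m,n):
    Q=Xj[m];print(n,len(Q),Q.min(0).round(1),Q.max(0).round(1));return Q
Q=seg((Xj[:,2]>72)&(Xj[:,2]<95)&(Xj[:,1]>35)&(Xj[:,1]<150)&(abs(Xj[:,0])<150),'tube')
c=Q[:,:2].mean(0);u,s,v=np.linalg.svd(Q[:,:2]-c,full_matrices=False);v0=v[0]*np.sign(v[0][0]);l=(Q[:,:2]-c)@v0
print('tube c',c,'yaw',np.arctan2(v0[1],v0[0]),'ends',np.percentile(l,[0.5,99.5]),'mid',c+v0*np.percentile(l,[.5,99.5]).mean(), 'ztop',np.percentile(Q[:,2],95))
Q=seg((Xj[:,2]>60)&(Xj[:,2]<95)&(abs(Xj[:,1])<21)&(Xj[:,0]>-60)&(Xj[:,0]<110),'off')
print(np.percentile(Q,[1,50,99],axis=0).round(1))
Q=seg((Xj[:,2]>120)&(Xj[:,2]<350)&(Xj[:,1]<-60)&(Xj[:,1]>-400)&(abs(Xj[:,0])<60),'clamp')
i=Q[:,1].argsort()[::60];print(Q[i].round(0))
E
python3 m2.py|tail -n +30; python3 m2.py | grep -A9 JIG
```

```text
[[-0.5 -1.5]
 [-1.2  1.3]
 [ 0.8  1.3]
 [-0.  -0.1]
 [ 0.3 -0.6]
 [ 0.3 -0.2]
 [-0.3 -1. ]
 [ 0.7  0.8]]
tube 4152 [-56.1  64.1  72. ] [115.9 115.1  92.4]
tube c [34.33861186 86.78947893] yaw -0.08467177307586443 ends [-88.74078835  79.27068381] mid [29.62052298 87.18992532] ztop 90.71973515083704
off 1014 [  2.3 -19.   60.1] [47.4 19.5 78.4]
[[  2.4 -18.   62.3]
 [ 24.9   0.3  73.8]
 [ 46.7  19.3  77.4]]
clamp 2646 [  -9.3 -161.9  120.1] [  9.  -60.  256.4]
[[  -0. -162.  252.]
 [  -6. -157.  253.]
 [   6. -155.  253.]
 [   8. -154.  250.]
 [   4. -153.  254.]
 [   5. -151.  250.]
 [   1. -151.  253.]
 [  -7. -150.  250.]
 [   4. -149.  249.]
 [  -7. -148.  235.]
 [  -7. -148.  232.]
 [  -9. -147.  222.]
 [   2. -147.  238.]
 [   6. -146.  226.]
 [   1. -146.  239.]
 [  -1. -145.  241.]
 [   2. -145.  237.]
 [  -6. -144.  224.]
 [  -9. -144.  191.]
 [  -0. -143.  231.]
 [   7. -143.  204.]
 [   3. -142.  223.]
 [  -0. -142.  226.]
 [  -6. -141.  211.]
 [  -3. -140.  215.]
 [   1. -140.  207.]
 [  -1. -139.  204.]
 [   0. -138.  205.]
 [  -8. -137.  177.]
 [   1. -136.  190.]
 [   4. -135.  182.]
 [   4. -134.  175.]
 [  -3. -133.  172.]
 [  -2. -132.  170.]
 [  -1. -130.  149.]
 [  -0. -127.  136.]
 [  -3.  -90.  185.]
 [   3.  -83.  183.]
 [  -8.  -77.  189.]
 [   3.  -74.  189.]
 [  -7.  -72.  188.]
 [   5.  -69.  188.]
 [  -6.  -66.  188.]
 [  -2.  -64.  184.]
 [  -5.  -60.  182.]]
JIG -0.20424792447604187 [514.21873054 -35.95684976]
[[-0.5 -1.5]
 [-1.2  1.3]
 [ 0.8  1.3]
 [-0.  -0.1]
 [ 0.3 -0.6]
 [ 0.3 -0.2]
 [-0.3 -1. ]
 [ 0.7  0.8]]
tube 4152 [-56.1  64.1  72. ] [115.9 115.1  92.4]
```

```bash
cat > m3.py <<'E'
from h import *
from bench import arm
print(arm.read_state()['joints'].round(3))
o=np.array([514.2,-36.]);t=-0.2042
R=np.array([[np.cos(t),-np.sin(t)],[np.sin(t),np.cos(t)]])
C=arm.camera_params('scene');S=arm.camera_params('side')
d=np.load('pics/scene0.npy')
px,X=cloud(C,d,140,110,215,225)
ok=d[px[:,1],px[:,0]]>0
m=ok&(X[:,2]>30)&(X[:,2]<60)&(px[:,0]<200)&(px[:,1]<170)
r=cv2.minAreaRect(X[m][:,:2].astype(np.float32));print('tray',r, m.sum())
m2=ok&(X[:,2]>120)&(px[:,0]<202)&(px[:,1]>165);Q=X[m2];print('can',Q.mean(0),(Q[:,:2].mean(0)-o)@R, Q.min(0),Q.max(0))
B=cv2.boxPoints(r);print('traycorners jig',((B-o)@R).round(0))
im=cv2.imread('pics/scene0.png');P=proj(C,np.c_[B,np.full(4,45)]);cv2.polylines(im,[P.round().astype(int)],True,(0,255,0),1)
cv2.imwrite('pics/c2.png',cv2.resize(im[90:230,120:270],None,fx=4,fy=4))
E
python3 m3.py
```

```text
[ 3.410e-01 -7.000e-03 -2.990e-01  1.000e-03 -1.279e+00  1.032e+00]
tray ((442.2242126464844, -405.3868408203125), (150.07728576660156, 124.85371398925781), 12.4813871383667) 276
can [ 678.47639911 -217.16060341  153.2107709 ] [ 197.59975852 -144.08412462] [ 644.93621025 -246.84984423  120.31048485] [ 698.38960836 -195.42526382  171.57009275]
traycorners jig [[ -90. -350.]
 [ -38. -464.]
 [  98. -403.]
 [  47. -289.]]
```

View pics/c2.png

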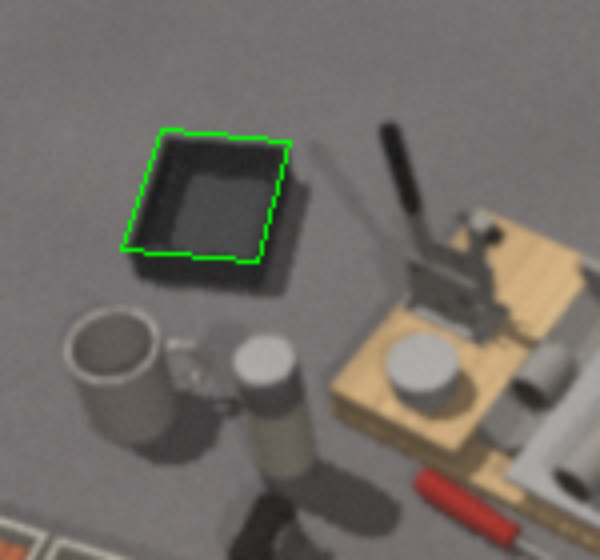

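```bash
python3 - <<'E'
from h import *
from bench import arm
o=np.array([514.2,-36.]);t=-0.2042
R=np.array([[np.cos(t),-np.sin(t)],[np.sin(t),np.cos(t)]])
for n,b in(('side',(270,110,305,180)),('scene',(280,205,312,256))):
    C=arm.camera_params(n);d=np.load(f'pics/{n}0.npy')
    px,X=cloud(C,d,*b);Xj=np.c_[(X[:,:2]-o)@R,X[:,2]];m=(d[px[:,1],px[:,0]]>0)&(X[:,2]>110)&(X[:,2]<230)
    Q=Xj[m];print(n,m.sum(),np.percentile(Q,[1,50,99],axis=0).round(0))
    m=(X[:,2]>20)&(X[:,2]<110)&(Xj[:,1]>172);Q=Xj[m];print(n,m.sum(),np.percentile(Q,[1,50,99],axis=0).round(0))
c,s=np.cos(t),np.sin(t)
J=lambda x,y:o+R@np.array([x,y])
print(J(25,2))
x,y=J(25,2);go(arm,x,y,340,-0.2042+np.pi/2)
E
```

```text
side 453 [[114. 188. 111.]
 [142. 207. 134.]
 [171. 230. 186.]]
side 591 [[110. 184.  21.]
 [144. 193.  64.]
 [201. 375. 109.]]
scene 369 [[122. 193. 111.]
 [154. 225. 131.]
 [173. 249. 189.]]
scene 293 [[135. 193.  21.]
 [170. 233.  70.]
 [177. 252. 109.]]
[539.08615582 -39.1111491 ]
t 2.08 pos [430.5 -16.8 480. ] yaw -0.197 tilt [ 0.001 -0.001 -1.   ] F [-0.  -0.1  1. ] w 85.5
shift [110.7   0.5 140.1] spin -89.6
```

```bash
python3 -m jog '[[[25,0,10,-10],[50,0,20,-20],[80,0,40,-30],[110,0,60,-40],[110,0,80,-50]]]'
python3 - <<'E'
from bench import arm
from h import *
go(arm,539.1,-39.1,330,-0.2042+np.pi/2)
E
```

```text
clock: 2.7
position: [540.0, -37.7, 398.8]
ee_rot: [0.942, 0.334, 0.0, 0.001]
contact_force: [-1.3, -0.6, -0.4]
gripper_width: 85.4
t 2.7 pos [540.  -37.7 398.8] yaw 0.682 tilt [ 0.001 -0.001 -1.   ] F [-1.3 -0.6 -0.4] w 85.4
shift [-1.6  0.5 68.8] spin -39.2
```

```bash
python3 -m jog '[[[-1,0,20,-10],[-1.6,0.5,40,-20],[-1.6,0.5,65,-30],[-1.6,0.5,69,-39.2],[-1.6,0.5,69,-39.2]]]'
python3 - <<'E'
from bench import arm
from h import *
go(arm,539.1,-39.1,230,-0.2042+np.pi/2)
im,d=arm.get_image('wrist');cv2.imwrite('pics/w2.png',im)
im,d=arm.get_image('side');cv2.imwrite('pics/s2.png',cv2.resize(im[130:290,160:320],None,fx=4,fy=4))
E
```

```text
clock: 3.32
position: [539.1, -38.3, 329.5]
ee_rot: [0.776, 0.631, -0.001, 0.0]
contact_force: [-0.2, -0.3, -0.1]
gripper_width: 85.4
t 3.33 pos [539.1 -38.3 329.5] yaw 1.366 tilt [-0.    -0.001 -1.   ] F [-0.2 -0.3 -0.1] w 85.4
shift [-0.6  0.2 99.5] spin -0.0
```

View pics/w2.png

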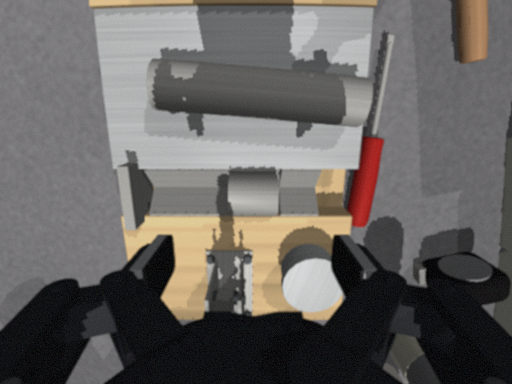

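View pics/s2.png

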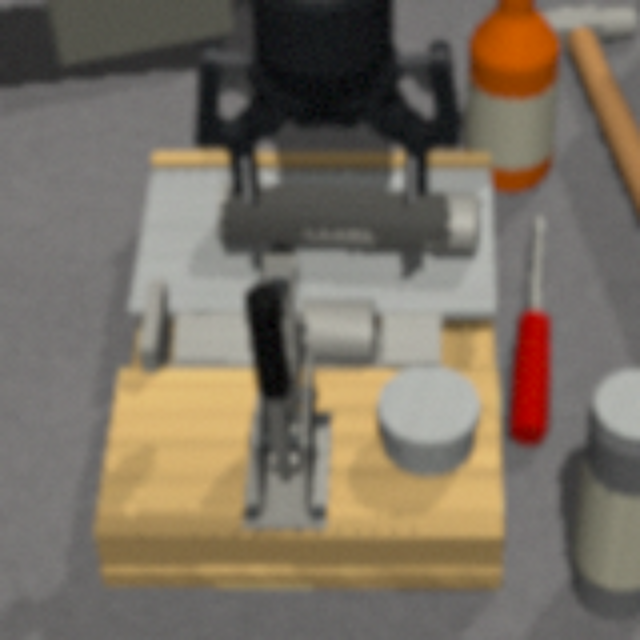

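```bash
python3 -m jog '[[[0,0,25,0],[0,0,50,0],[0,0,75,0],[0,0,99,0],[0,0,99,0]]]'
python3 -m jog '[[[0,0,6,0],[0,0,12,0],[0,0,12,0],[0,0,12,0],[0,0,12,0]]]' 55
python3 - <<'E'
from bench import arm
from h import *
go(arm,539.1,-39.1,218,-0.2042+np.pi/2)
E
```

```text
clock: 4.05
position: [539.1, -38.5, 230.3]
ee_rot: [0.776, 0.63, -0.001, 0.0]
contact_force: [0.1, 0.6, 0.7]
gripper_width: 85.6
clock: 4.68
position: [539.2, -38.5, 218.6]
ee_rot: [0.776, 0.63, -0.001, 0.0]
contact_force: [0.4, 0.3, -0.8]
gripper_width: 55.2
t 4.67 pos [539.2 -38.5 218.6] yaw 1.363 tilt [-0.001 -0.001 -1.   ] F [ 0.4  0.3 -0.8] w 55.2
shift [-0.6  0.1  0.6] spin -0.2
```

```bash
python3 -m jog '[[[0,0,0,0],[0,0,0,0],[0,0,0,0],[0,0,0,0],[0,0,0,0]]]' 30
python3 -m jog '[[[0,0,-10,0],[0,0,-30,0],[0,0,-60,0],[0,0,-100,0],[0,0,-150,0]]]'
python3 - <<'E'
from bench import arm
from h import *
go(arm,442,-405,490,0.218)
im,d=arm.get_image('side');cv2.imwrite('pics/s3.png',cv2.resize(im[80:290,130:340],None,fx=3,fy=3))
E
```

```text
clock: 5.3
position: [539.3, -38.5, 218.9]
ee_rot: [0.776, 0.63, -0.001, 0.0]
contact_force: [-1.4, -0.6, 5.1]
gripper_width: 44.1
clock: 5.92
position: [538.8, -38.3, 369.3]
ee_rot: [0.777, 0.63, -0.002, -0.001]
contact_force: [0.9, 0.3, -0.3]
gripper_width: 44.4
t 5.92 pos [538.8 -38.3 369.3] yaw 1.363 tilt [-0.003 -0.001 -1.   ] F [ 0.9  0.3 -0.3] w 44.4
shift [-379.   -19.6 -119.8] spin 65.6
```

View pics/s3.png

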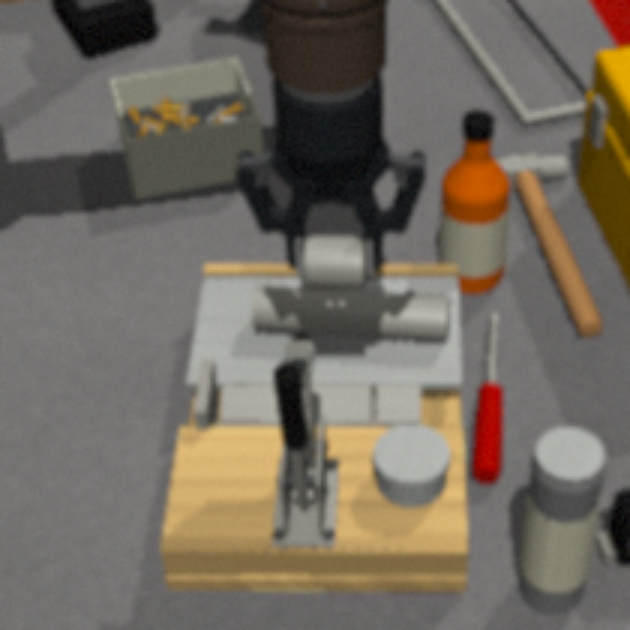

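```bash
python3 -m jog '[[[0,0,-40,10],[0,0,-80,20],[-10,0,-115,30],[-30,0,-120,40],[-60,-3,-120,50]]]'
python3 - <<'E'
from bench import arm
from h import *
go(arm,442,-405,490,0.218)
E
```

```text
clock: 6.6
position: [523.8, -96.4, 498.1]
ee_rot: [0.97, 0.242, 0.006, 0.002]
contact_force: [0.8, -0.2, -0.8]
gripper_width: 44.4
t 6.6 pos [523.8 -96.4 498.1] yaw 0.488 tilt [ 0.013 -0.001 -1.   ] F [ 0.8 -0.2 -0.8] w 44.4
shift [-217.1  234.1    7.2] spin 15.5
```

```bash
python3 -m jog '[[[-35,38,5,5],[-75,80,5,10],[-115,124,5,15.5],[-155,168,5,15.5],[-195,210,5,15.5]]]'
python3 - <<'E'
from bench import arm
from h import *
go(arm,442,-405,330,0.218)
im,d=arm.get_image('scene');cv2.imwrite('pics/c3.png',cv2.resize(im[60:230,100:330],None,fx=3,fy=3))
E
```

```text
clock: 7.22
position: [449.3, -374.9, 492.0]
ee_rot: [0.994, 0.109, 0.007, 0.001]
contact_force: [0.9, -0.6, -1.1]
gripper_width: 44.2
t 7.22 pos [ 449.3 -374.9  492. ] yaw 0.218 tilt [ 0.013 -0.    -1.   ] F [ 0.9 -0.6 -1.1] w 44.2
shift [-15.7  27.3 161.9] spin -0.0
```

View pics/c3.png

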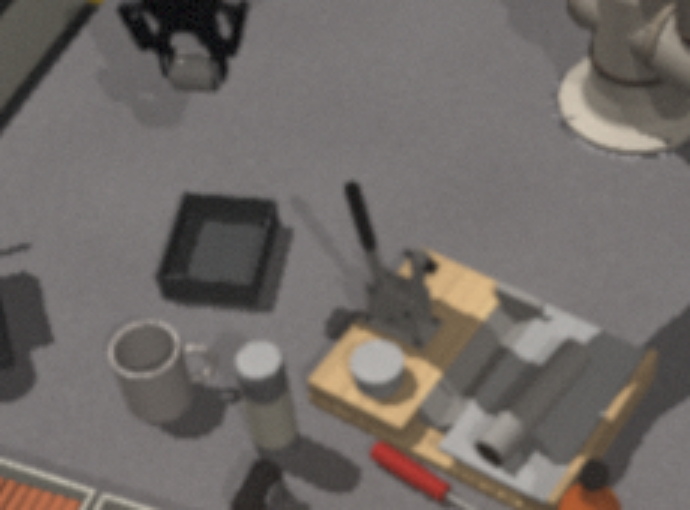

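```bash
python3 -m jog '[[[-6,10,0,0],[-12,22,0,0],[-15.7,27.3,0,0],[-15.7,27.3,0,0],[-15.7,27.3,0,0]]]'
python3 - <<'E'
from bench import arm
from h import *
go(arm,442,-405,330,0.218)
p=arm.camera_params('wrist');im,d=arm.get_image('wrist')
B=cv2.boxPoints(((442.2,-405.4),(140,120),12.5));
for z in(45,0): cv2.polylines(im,[proj(p,np.c_[B,np.full(4,z)]).round().astype(int)],True,(0,255,0),1)
cv2.imwrite('pics/w3.png',im)
E
```

```text
clock: 7.9
position: [438.3, -409.2, 491.5]
ee_rot: [0.994, 0.106, 0.005, 0.002]
contact_force: [0.4, -0.3, -1.1]
gripper_width: 43.9
t 7.9 pos [ 438.3 -409.2  491.5] yaw 0.213 tilt [ 0.011 -0.002 -1.   ] F [ 0.4 -0.3 -1.1] w 43.9
shift [  2.8  -4.  161.5] spin -0.3
```

View pics/w3.png

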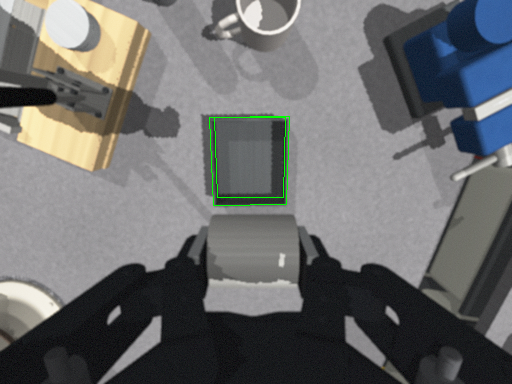

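```bash
python3 -m jog '[[[3,-6,50,0],[3,-6,110,0],[3,-6,170,0],[3,-6,225,0],[3,-6,260,0]]]'
python3 - <<'E'
from bench import arm
from h import *
go(arm,442,-403,189,0.218)
E
```

```text
clock: 8.57
position: [442.5, -402.4, 228.9]
ee_rot: [0.994, 0.107, 0.004, 0.001]
contact_force: [0.9, 0.4, -0.1]
gripper_width: 44.1
t 8.57 pos [ 442.5 -402.4  228.9] yaw 0.214 tilt [ 0.008 -0.001 -1.   ] F [ 0.9  0.4 -0.1] w 44.1
shift [-1.   0.3 39.9] spin -0.2
```

```bash
python3 -m jog '[[[0,0,12,0],[0,0,24,0],[0,0,36,0],[0,0,40,0],[0,0,40,0]]]'
python3 -m jog '[[[0,0,0,0],[0,0,0,0],[0,0,0,0],[0,0,0,0],[0,0,0,0]]]' 60
python3 -m jog '[[[0,0,-15,0],[0,0,-55,0],[0,0,-115,0],[0,0,-175,0],[0,0,-230,0]]]'
python3 - <<'E'
from bench import arm
from h import *
go(arm,442,-403,189,0.218)
im,d=arm.get_image('wrist')
cv2.imwrite('pics/w4.png',im)
E
```

```text
clock: 9.2
position: [443.0, -402.6, 189.3]
ee_rot: [0.994, 0.107, 0.004, 0.001]
contact_force: [-0.6, -0.2, 0.2]
gripper_width: 44.2
clock: 9.82
position: [443.0, -402.6, 189.3]
ee_rot: [0.994, 0.107, 0.004, 0.001]
contact_force: [-0.1, -0.0, -0.6]
gripper_width: 59.9
clock: 10.45
position: [440.3, -402.1, 423.1]
ee_rot: [0.994, 0.107, 0.005, 0.002]
contact_force: [0.9, -1.4, -0.9]
gripper_width: 60.1
t 10.45 pos [ 440.3 -402.1  423.1] yaw 0.214 tilt [ 0.011 -0.002 -1.   ] F [ 0.9 -1.4 -0.9] w 60.1
shift [-1.000e+00  1.000e-01  2.341e+02] spin -0.2
```

View pics/w4.png

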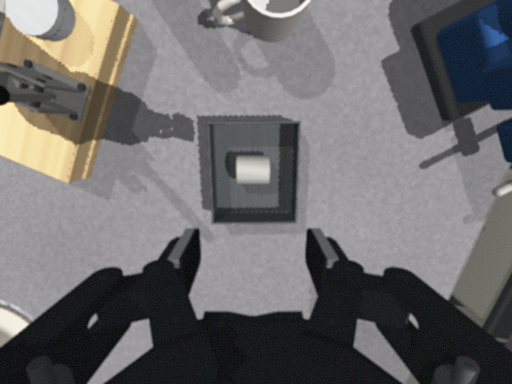

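```bash
cat >> h.py <<'E'
def gj(arm,jx,jy,z,dy=np.pi/2):
    o=np.array([514.2,-36.]);t=-0.2042;R=np.array([[np.cos(t),-np.sin(t)],[np.sin(t),np.cos(t)]])
    s=arm.read_state();print('jig now',((s['position'][:2]-o)@R).round(1))
    x,y=o+R@np.array([jx,jy]);go(arm,x,y,z,t+dy)
E
python3 - <<'E'
from bench import arm
from h import *
gj(arm,30,135,480)
E
```

```text
jig now [   2.8 -374.3]
t 10.5 pos [ 441.1 -403.1  432.1] yaw 0.216 tilt [ 0.023 -0.013 -1.   ] F [ 1.7 -1.3  7.8] w 59.7
shift [ 233.4 -453.1  -51.3] spin -65.9
```

```bash
python3 -m jog '[[[0,0,-40,0],[20,-40,-55,-10],[45,-90,-55,-20],[72,-140,-55,-30],[98,-190,-55,-40]]]' 85
python3 - <<'E'
from bench import arm
from h import *
gj(arm,30,135,480)
E
```

```text
clock: 11.12
position: [494.5, -194.1, 486.7]
ee_rot: [0.896, 0.444, 0.008, 0.011]
contact_force: [0.2, 0.3, -0.4]
gripper_width: 85.2
jig now [  12.8 -158.8]
t 11.12 pos [ 494.5 -194.1  486.7] yaw 0.919 tilt [ 0.024 -0.013 -1.   ] F [ 0.2  0.3 -0.4] w 85.2
shift [ 272.4 -111.7    4.8] spin -25.6
```

```bash
python3 -m jog '[[[54,-22,0,-7],[108,-44,0,-15],[162,-66,0,-25.6],[216,-88,0,-25.6],[260,-107,0,-25.6]]]' 
python3 -m jog '[[[12,0,0,0],[12,0,0,0],[12,0,0,0],[12,0,0,0],[12,0,0,0]]]' 
python3 - <<'E'
from bench import arm
from h import *
gj(arm,30,135,222)
p=arm.camera_params('wrist');im,d=arm.get_image('wrist')
cv2.imwrite('pics/w5.png',im)
E
```

```text
clock: 11.75
position: [566.9, 79.5, 485.8]
ee_rot: [0.775, 0.632, 0.006, 0.013]
contact_force: [0.3, 0.0, 0.2]
gripper_width: 85.2
clock: 12.38
position: [569.2, 90.3, 485.9]
ee_rot: [0.776, 0.631, 0.006, 0.013]
contact_force: [-0.2, 0.1, 0.5]
gripper_width: 84.9
jig now [ 28.3 134.8]
t 12.38 pos [569.2  90.3 485.9] yaw 1.366 tilt [ 0.026 -0.013 -1.   ] F [-0.2  0.1  0.5] w 84.9
shift [  2.1  -5.7 263.9] spin -0.1
```

View pics/w5.png

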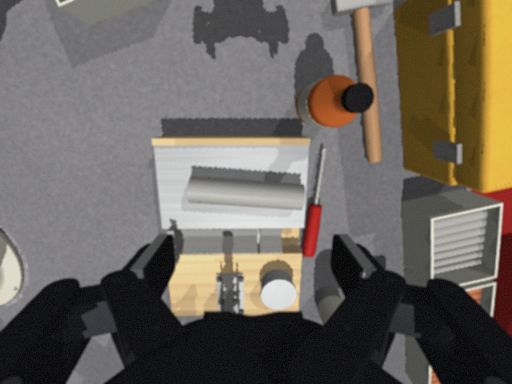

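```bash
python3 -m jog '[[[2,-2,45,0],[2,-2,95,0],[2,-2,145,0],[2,-2,195,0],[2,-2,200,0]]]' 
python3 - <<'E'
from bench import arm
from h import *
gj(arm,25,135,222)
im,d=arm.get_image('side');cv2.imwrite('pics/s5.png',cv2.resize(im[80:290,130:340],None,fx=3,fy=3))
E
```

```text
clock: 13.05
position: [571.9, 89.6, 282.4]
ee_rot: [0.776, 0.631, 0.002, 0.012]
contact_force: [-0.3, -0.6, 1.0]
gripper_width: 84.9
jig now [ 31.  134.7]
t 13.05 pos [571.9  89.6 282.4] yaw 1.365 tilt [ 0.018 -0.016 -1.   ] F [-0.3 -0.6  1. ] w 84.9
shift [ 1.1 -7.3 60.3] spin -0.1
```

View pics/s5.png

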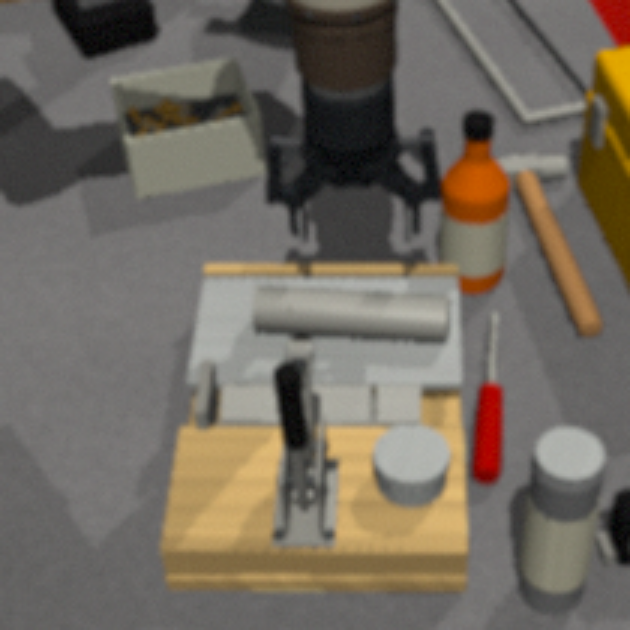

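```bash
python3 -m jog '[[[1,-4,25,0],[1,-7,45,0],[1,-7,55,0],[1,-7,59,0],[1,-7,59,0]]]' 
python3 - <<'E'
from bench import arm
from h import *
gj(arm,25,135,222)
p=arm.camera_params('wrist');im,d=arm.get_image('wrist')
cv2.imwrite('pics/w6.png',im)
im,d=arm.get_image('side');cv2.imwrite('pics/s6.png',cv2.resize(im[80:290,130:340],None,fx=3,fy=3))
E
```

```text
clock: 13.72
position: [568.0, 91.7, 226.3]
ee_rot: [0.776, 0.631, 0.005, 0.013]
contact_force: [0.1, 0.3, -0.5]
gripper_width: 84.9
jig now [ 26.8 135.9]
t 13.72 pos [568.   91.7 226.3] yaw 1.366 tilt [ 0.024 -0.014 -1.   ] F [ 0.1  0.3 -0.5] w 84.9
shift [-0.9 -1.9  4.2] spin -0.0
```

View pics/w6.png

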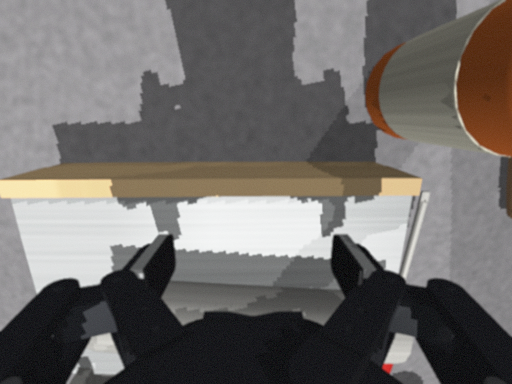

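View pics/s6.png

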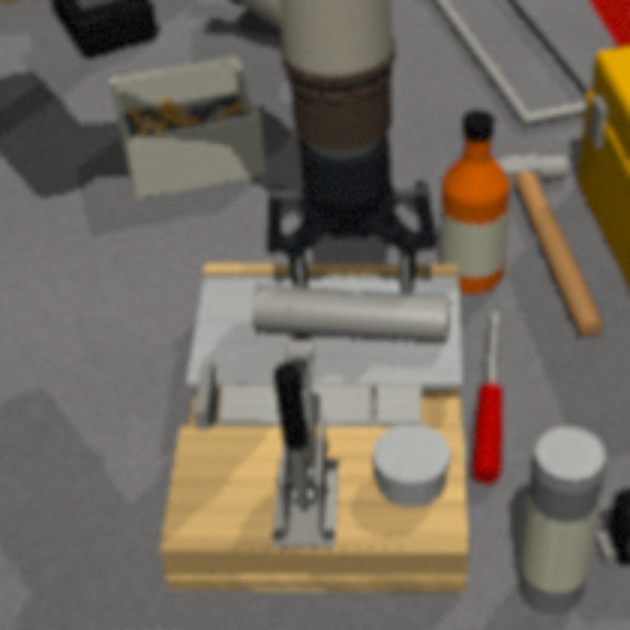

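```bash
python3 -m jog '[[[-3,-2,6,0],[-8,-2,6,0],[-14,-2,6,0],[-20,-2,6,0],[-26,-2,6,0]]]' 
python3 - <<'E'
from bench import arm
from h import *
gj(arm,25,50,220)
im,d=arm.get_image('side');cv2.imwrite('pics/s7.png',cv2.resize(im[80:290,130:340],None,fx=3,fy=3))
E
```

```text
clock: 14.45
position: [560.8, 66.0, 220.5]
ee_rot: [0.776, 0.631, 0.005, 0.013]
contact_force: [-0.2, 0.3, 0.6]
gripper_width: 85.0
jig now [ 24.9 109.3]
t 14.45 pos [560.8  66.  220.5] yaw 1.366 tilt [ 0.024 -0.014 -1.   ] F [-0.2  0.3  0.6] w 85.0
shift [-59.3   0.1   1. ] spin -0.0
```

View pics/s7.png

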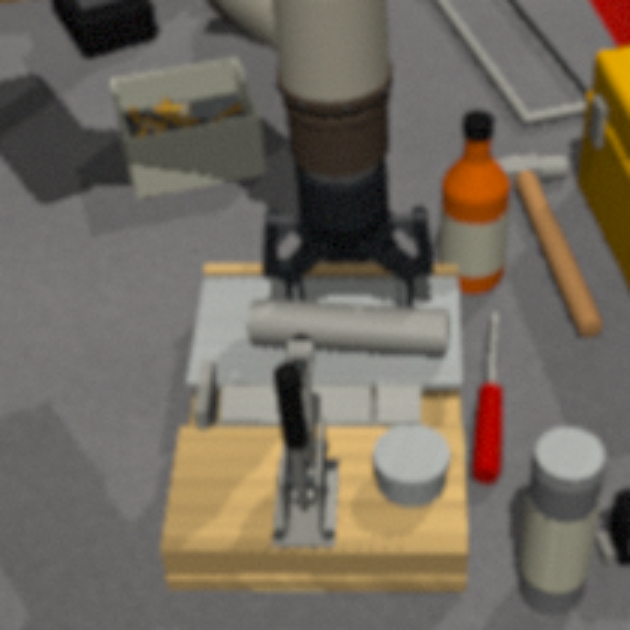

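```bash
python3 -m jog '[[[-5,0,0,0],[-11,0,0,0],[-17,0,0,0],[-23,0,0,0],[-29,0,0,0]]]' 
python3 - <<'E'
from bench import arm
from h import *
gj(arm,25,50,220)
im,d=arm.get_image('side');cv2.imwrite('pics/s8.png',cv2.resize(im[80:290,130:340],None,fx=3,fy=3))
E
```

```text
clock: 15.12
position: [554.5, 36.6, 220.7]
ee_rot: [0.776, 0.631, 0.005, 0.013]
contact_force: [0.5, -0.2, -0.5]
gripper_width: 85.0
jig now [24.7 79.3]
t 15.12 pos [554.5  36.6 220.7] yaw 1.365 tilt [ 0.024 -0.014 -1.   ] F [ 0.5 -0.2 -0.5] w 85.0
shift [-29.3   0.3   1. ] spin -0.1
```

View pics/s8.png

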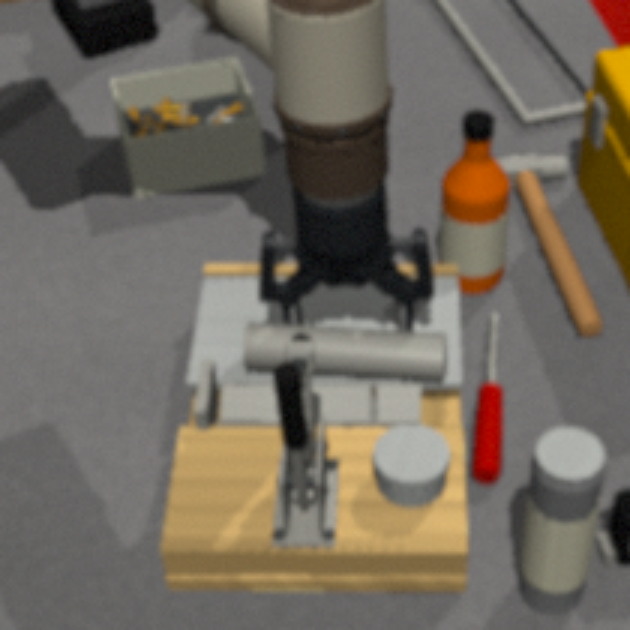

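```bash
python3 -m jog '[[[-5,0,0,0],[-10,0,0,0],[-16,0,0,0],[-22,0,0,0],[-28,0,0,0]]]' 
python3 - <<'E'
from bench import arm
from h import *
gj(arm,25,45,220)
im,d=arm.get_image('side');cv2.imwrite('pics/s9.png',cv2.resize(im[80:290,130:340],None,fx=3,fy=3))
E
```

```text
clock: 15.8
position: [548.3, 8.2, 220.9]
ee_rot: [0.776, 0.631, 0.004, 0.013]
contact_force: [0.4, -0.3, -0.5]
gripper_width: 85.0
jig now [24.4 50.2]
t 15.8 pos [548.3   8.2 220.9] yaw 1.364 tilt [ 0.023 -0.015 -1.   ] F [ 0.4 -0.3 -0.5] w 85.0
shift [-5.2  0.6  0.9] spin -0.1
```

View pics/s9.png

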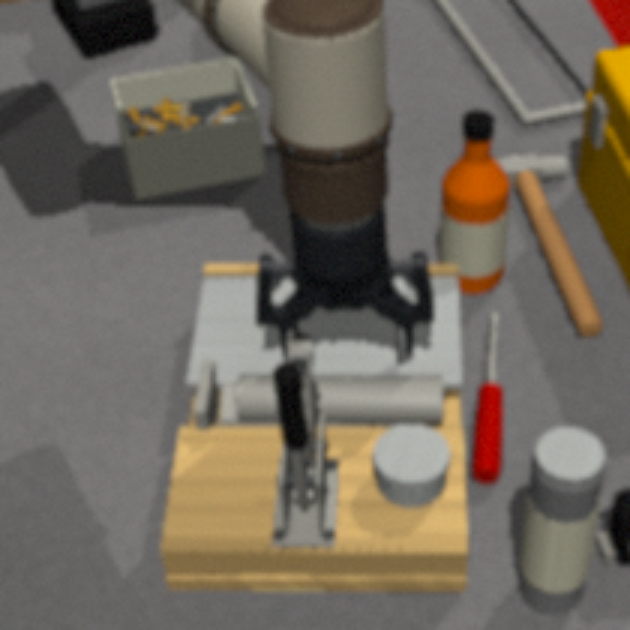

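```bash
python3 -m jog '[[[5,0,-15,0],[8,0,-50,0],[8,15,-90,0],[0,50,-90,0],[-10,80,-90,0]]]' 0
python3 - <<'E'
from bench import arm
from h import *
gj(arm,137,1,300)
p=arm.camera_params('wrist');im,d=arm.get_image('wrist')
cv2.imwrite('pics/w10.png',im);np.savez('pics/w10.npz',d=d,im=im,**p)
E
```

```text
clock: 16.48
position: [623.3, -16.8, 315.3]
ee_rot: [0.776, 0.631, 0.006, 0.014]
contact_force: [1.0, 1.0, 0.2]
gripper_width: -0.1
jig now [102.9  40.9]
t 16.48 pos [623.3 -16.8 315.3] yaw 1.365 tilt [ 0.026 -0.014 -1.   ] F [1.  1.  0.2] w -0.1
shift [-39.7  33.7  16.6] spin -0.1
```

View pics/w10.png

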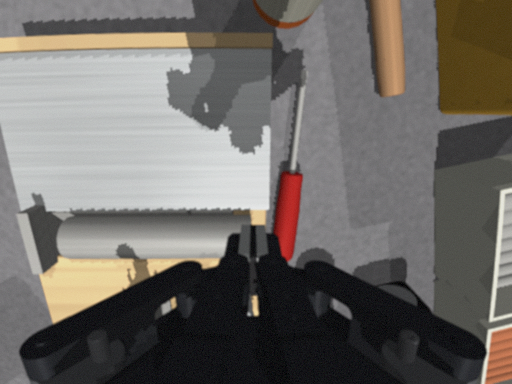

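```bash
python3 -m jog '[[[-8,12,0,0],[-22,26,5,0],[-40,36,15,0],[-40,36,15,0],[-40,36,15,0]]]'
python3 - <<'E'
from bench import arm
from h import *
gj(arm,138,1,228)
p=arm.camera_params('wrist');im,d=arm.get_image('wrist')
cv2.imwrite('pics/w11.png',im)
im,d=arm.get_image('side');cv2.imwrite('pics/s11.png',cv2.resize(im[80:290,130:340],None,fx=3,fy=3))
E
```

```text
clock: 17.15
position: [653.1, -65.5, 300.8]
ee_rot: [0.776, 0.63, 0.006, 0.014]
contact_force: [0.5, 0.4, 0.0]
gripper_width: -0.2
jig now [142.   -0.7]
t 17.15 pos [653.1 -65.5 300.8] yaw 1.363 tilt [ 0.027 -0.015 -1.   ] F [0.5 0.4 0. ] w -0.2
shift [ 2.4 -6.2 72.6] spin -0.2
```

View pics/w11.png

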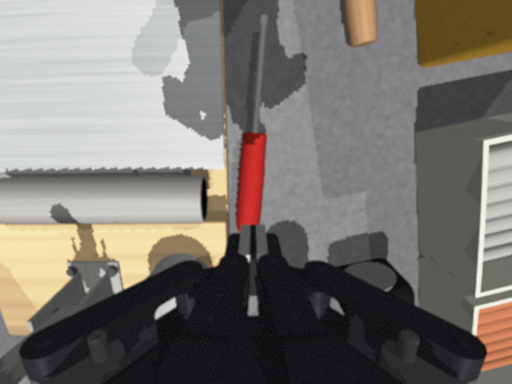

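View pics/s11.png

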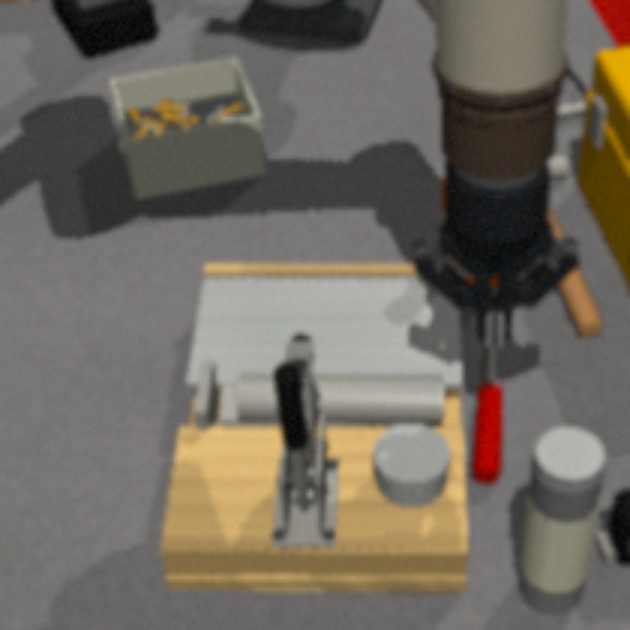

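```bash
python3 -m jog '[[[2,-2,25,0],[2,-4,50,0],[2,-5,70,0],[2,-5,73,0],[2,-5,73,0]]]'
python3 - <<'E'
from bench import arm
from h import *
gj(arm,100,1,228)
p=arm.camera_params('wrist');im,d=arm.get_image('wrist')
cv2.imwrite('pics/w12.png',im)
im,d=arm.get_image('side');cv2.imwrite('pics/s12.png',cv2.resize(im[80:290,130:340],None,fx=3,fy=3))
E
```

```text
clock: 17.88
position: [651.1, -62.8, 229.0]
ee_rot: [0.776, 0.631, 0.007, 0.015]
contact_force: [0.5, 0.7, 0.1]
gripper_width: 0.2
jig now [139.5   1.6]
t 17.88 pos [651.1 -62.8 229. ] yaw 1.365 tilt [ 0.029 -0.015 -0.999] F [0.5 0.7 0.1] w 0.2
shift [ -0.6 -39.5  -0.3] spin -0.1
```

View pics/w12.png

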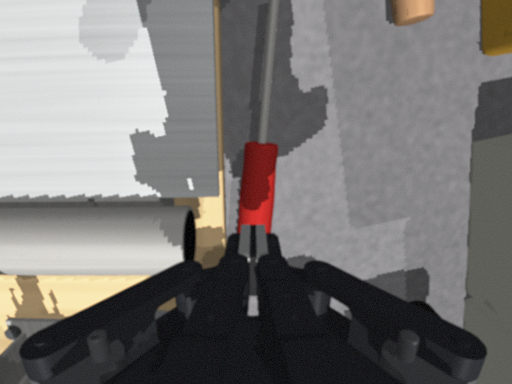

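View pics/s12.png

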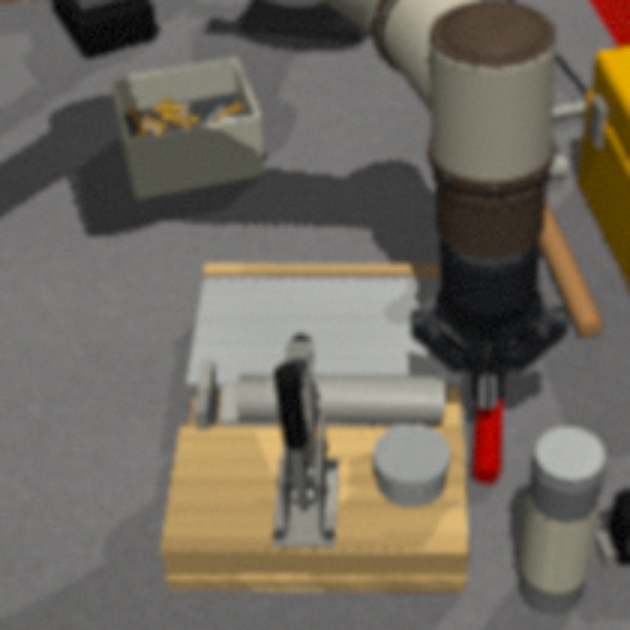

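```bash
python3 -m jog '[[[0,-6,0,0],[0,-13,0,0],[0,-20,0,0],[0,-27,0,0],[0,-34,0,0]]]'
python3 - <<'E'
from bench import arm
from h import *
gj(arm,95,1,228)
p=arm.camera_params('wrist');im,d=arm.get_image('wrist')
cv2.imwrite('pics/w13.png',im)
im,d=arm.get_image('side');cv2.imwrite('pics/s13.png',cv2.resize(im[155:260,170:310],None,fx=5,fy=5))
E
```

```text
clock: 18.6
position: [618.3, -55.8, 229.1]
ee_rot: [0.776, 0.631, 0.008, 0.016]
contact_force: [2.3, -2.2, 0.0]
gripper_width: 0.1
jig now [105.9   1.7]
t 18.6 pos [618.3 -55.8 229.1] yaw 1.365 tilt [ 0.033 -0.015 -0.999] F [ 2.3 -2.2  0. ] w 0.1
shift [ -0.7 -10.9   0.7] spin -0.1
```

View pics/w13.png

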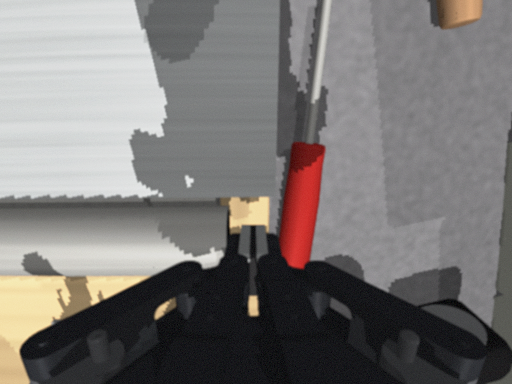

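View pics/s13.png

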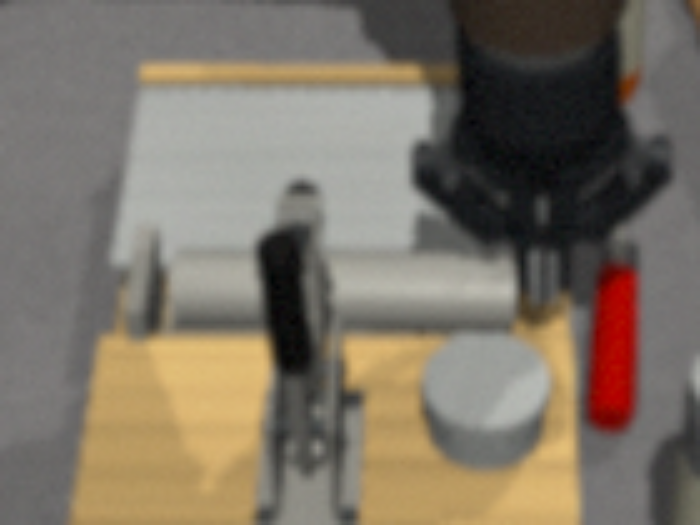

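```bash
python3 -m jog '[[[0,-2,0,0],[0,-4,0,0],[0,-6,0,0],[0,-7,0,0],[0,-7,0,0]]]'
python3 - <<'E'
from bench import arm
from h import *
gj(arm,95,1,228)
im,d=arm.get_image('side');cv2.imwrite('pics/s14.png',cv2.resize(im[155:260,170:310],None,fx=5,fy=5))
im,d=arm.get_image('wrist');cv2.imwrite('pics/w14.png',im)
E
```

```text
clock: 19.32
position: [611.0, -54.3, 228.9]
ee_rot: [0.776, 0.631, 0.008, 0.016]
contact_force: [2.6, -0.4, 0.3]
gripper_width: -0.0
jig now [98.5  1.7]
t 19.32 pos [611.  -54.3 228.9] yaw 1.365 tilt [ 0.032 -0.015 -0.999] F [ 2.6 -0.4  0.3] w -0.0
shift [-0.7 -3.5  0.8] spin -0.1
```

View pics/s14.png

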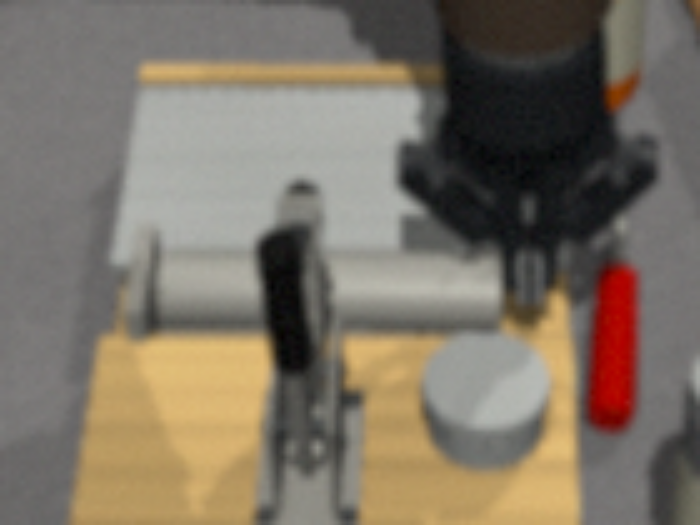

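Nearly there; continue in 1 mm rows until the force rises.

```bash
python3 -m jog '[[[0,-0.5,0,0],[0,-1,0,0],[0,-1.5,0,0],[0,-2,0,0],[0,-2,0,0]]]'
python3 -m jog '[[[0,-0.5,0,0],[0,-1,0,0],[0,-1.5,0,0],[0,-1.5,0,0],[0,-1.5,0,0]]]'
```

```text
clock: 20.05
position: [609.1, -53.9, 228.9]
ee_rot: [0.776, 0.631, 0.008, 0.016]
contact_force: [3.2, -0.8, 1.6]
gripper_width: 0.1
clock: 20.68
position: [607.6, -53.5, 228.9]
ee_rot: [0.776, 0.631, 0.008, 0.016]
contact_force: [2.3, -1.3, 2.3]
gripper_width: -0.1
```

```bash
python3 -m jog '[[[0,-0.5,0,0],[0,-1,0,0],[0,-1.5,0,0],[0,-1.5,0,0],[0,-1.5,0,0]]]'
python3 - <<'E'
from bench import arm
from h import *
gj(arm,95,1,228)
im,d=arm.get_image('side');cv2.imwrite('pics/s15.png',cv2.resize(im[155:260,170:310],None,fx=5,fy=5))
E
```

```text
clock: 21.3
position: [606.2, -53.2, 228.9]
ee_rot: [0.776, 0.631, 0.008, 0.016]
contact_force: [3.5, -1.7, 0.7]
gripper_width: 0.1
jig now [93.6  1.8]
t 21.3 pos [606.2 -53.2 228.9] yaw 1.365 tilt [ 0.032 -0.015 -0.999] F [ 3.5 -1.7  0.7] w 0.1
shift [-0.8  1.4  1. ] spin -0.1
```

View pics/s15.png

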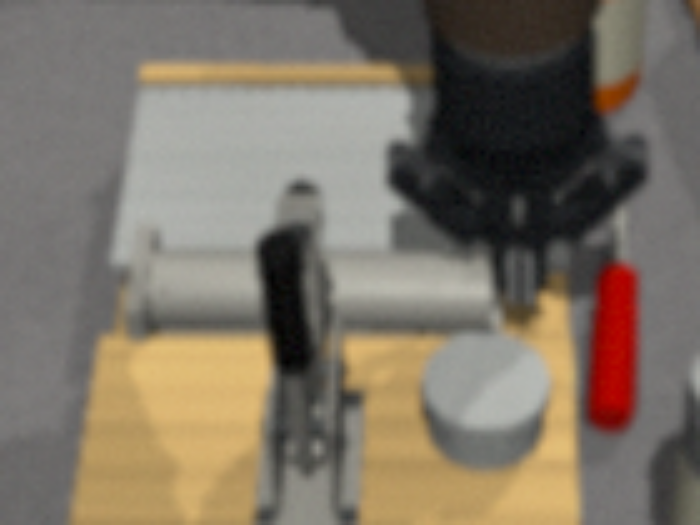

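```bash
python3 -m jog '[[[0,-0.5,0,0],[0,-1,0,0],[0,-1.5,0,0],[0,-1.5,0,0],[0,-1.5,0,0]]]'
python3 -m jog '[[[0,-0.5,0,0],[0,-1,0,0],[0,-1,0,0],[0,-1,0,0],[0,-1,0,0]]]'
```

```text
clock: 21.98
position: [605.7, -53.1, 229.1]
ee_rot: [0.776, 0.631, 0.009, 0.017]
contact_force: [6.9, -2.4, -0.4]
gripper_width: -0.2
clock: 22.6
position: [605.3, -53.0, 229.2]
ee_rot: [0.776, 0.631, 0.01, 0.018]
contact_force: [5.4, -2.7, -0.5]
gripper_width: -0.3
```

```bash
python3 -m jog '[[[0,-1,0,0],[0,-2,0,0],[0,-2.5,0,0],[0,-2.5,0,0],[0,-2.5,0,0]]]'
python3 - <<'E'
from bench import arm
from h import *
gj(arm,95,1,228)
im,d=arm.get_image('side');cv2.imwrite('pics/s16.png',cv2.resize(im[155:260,170:310],None,fx=5,fy=5))
im,d=arm.get_image('scene');cv2.imwrite('pics/c16.png',cv2.resize(im[115:240,195:325],None,fx=4.6,fy=4.6))
E
```

```text
clock: 23.22
position: [604.5, -52.6, 229.7]
ee_rot: [0.775, 0.631, 0.012, 0.019]
contact_force: [9.1, -3.0, -1.2]
gripper_width: 0.1
jig now [91.8  2.1]
t 23.23 pos [604.5 -52.6 229.7] yaw 1.366 tilt [ 0.043 -0.015 -0.999] F [ 9.1 -3.  -1.2] w 0.1
shift [-1.1  3.1  1.8] spin -0.0
```

View pics/s16.png

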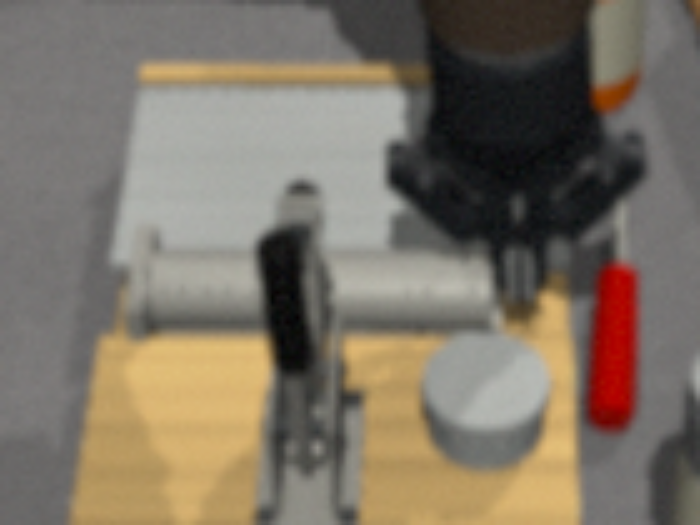

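View pics/c16.png

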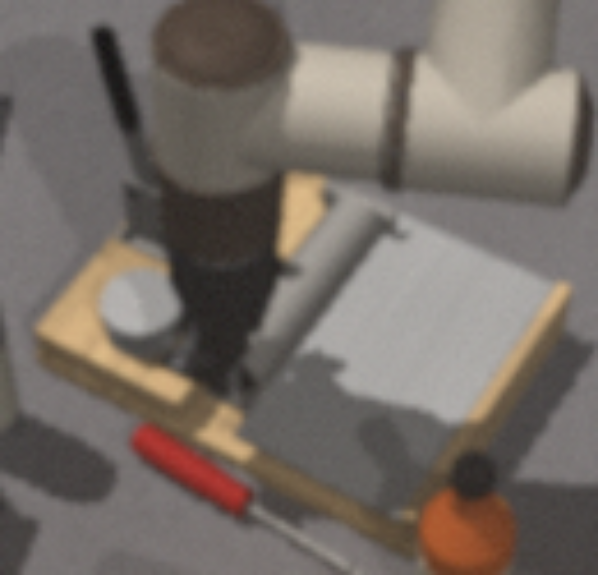

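```bash
python3 -m jog '[[[0,8,0,0],[0,16,0,0],[0,20,-30,0],[0,22,-80,0],[0,22,-120,0]]]'
python3 - <<'E'
from bench import arm
from h import *
print(arm.read_state()['joints'].round(2))
gj(arm,0,-60,420,0)
o=np.array([514.2,-36.]);t=-0.2042;R=np.array([[np.cos(t),-np.sin(t)],[np.sin(t),np.cos(t)]])
p=arm.camera_params('wrist');im,d=arm.get_image('wrist');cv2.imwrite('pics/w17.png',im)
px,X=cloud(p,d,0,0,512,300);Xj=np.c_[(X[:,:2]-o)@R,X[:,2]]
m=(Xj[:,2]>68)&(Xj[:,2]<85)&(abs(Xj[:,1])<25);Q=Xj[m&(Xj[:,0]>-84)];print(len(Q),np.percentile(Q,[0,1,50,99,100],axis=0).round(1))
for x in(-70,-40,40,60,80): 
    q=Q[abs(Q[:,0]-x)<6]; print(x,len(q),q[:,2].max().round(1) if len(q) else '',q[:,1].mean().round(1) if len(q) else '')
E
```

```text
clock: 23.95
position: [620.6, -55.3, 351.4]
ee_rot: [0.775, 0.631, 0.011, 0.019]
contact_force: [0.5, 0.5, 1.0]
gripper_width: 0.2
[ 0.17  0.41 -0.1   0.03 -1.02  2.75]
jig now [108.1   2.7]
t 23.95 pos [620.6 -55.3 351.4] yaw 1.366 tilt [ 0.041 -0.015 -0.999] F [0.5 0.5 1. ] w 0.2
shift [ -63.2 -105.   -72.7] spin 90.0
6097 [[-84.  -25.   68. ]
 [-82.2 -19.9  68.2]
 [ 12.7   2.8  74.8]
 [332.1  21.2  84.2]
 [387.   25.   85. ]]
-70 377 78.5 2.6
-40 383 77.9 2.1
40 393 78.1 1.6
60 391 78.0 1.7
80 394 77.9 1.5
```

View pics/w17.png

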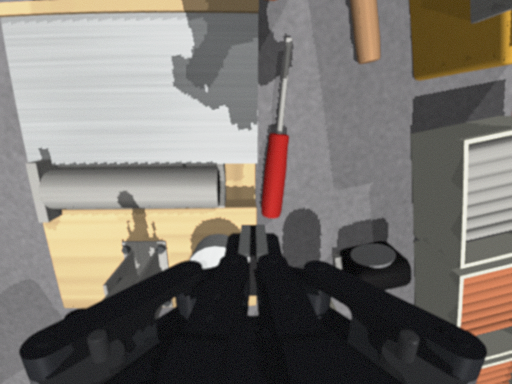

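```bash
python3 -m jog '[[[0,0,-40,10],[-10,-20,-72,20],[-25,-45,-72,30],[-40,-70,-72,40],[-40,-70,-72,50]]]'
python3 - <<'E'
from bench import arm
from h import *
gj(arm,-7,-80,420,0)
E
```

```text
clock: 24.62
position: [539.1, -79.9, 425.7]
ee_rot: [0.97, 0.242, 0.022, 0.013]
contact_force: [1.0, -0.4, 0.2]
gripper_width: -0.1
jig now [ 33.3 -37.9]
t 24.62 pos [539.1 -79.9 425.7] yaw 0.489 tilt [ 0.048 -0.015 -0.999] F [ 1.  -0.4  0.2] w -0.1
shift [-58.    6.5   3.8] spin 39.7
```

```bash
python3 -m jog '[[[-14,2,0,10],[-28,4,0,20],[-42,5,0,30],[-56,6.5,0,39.7],[-58,6.5,0,39.7]]]'
python3 - <<'E'
from bench import arm
from h import *
gj(arm,-7,-100,398,0)
for n in('side','scene'):
  im,d=arm.get_image(n);b=dict(side=(80,290,130,340),scene=(50,240,165,325))[n];cv2.imwrite(f'pics/{n}18.png',cv2.resize(im[b[0]:b[1],b[2]:b[3]],None,fx=3,fy=3))
p=arm.camera_params('wrist');im,d=arm.get_image('wrist');cv2.imwrite('pics/w18.png',im)
E
```

```text
clock: 25.25
position: [490.1, -113.1, 423.2]
ee_rot: [0.995, -0.102, 0.023, 0.005]
contact_force: [0.1, 0.8, -0.3]
gripper_width: -0.0
jig now [ -7.9 -80.4]
t 25.25 pos [ 490.1 -113.1  423.2] yaw -0.204 tilt [ 0.045 -0.014 -0.999] F [ 0.1  0.8 -0.3] w -0.0
shift [-0.3 19.5 25.3] spin 0.0
```

View pics/side18.png

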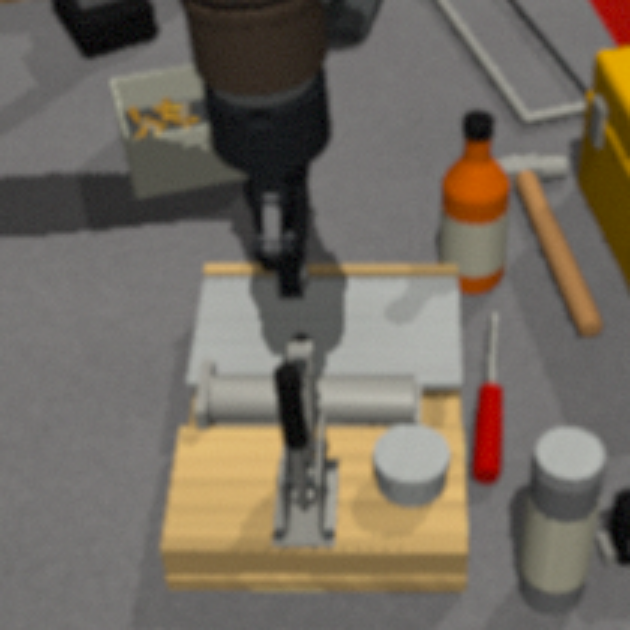

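View pics/scene18.png

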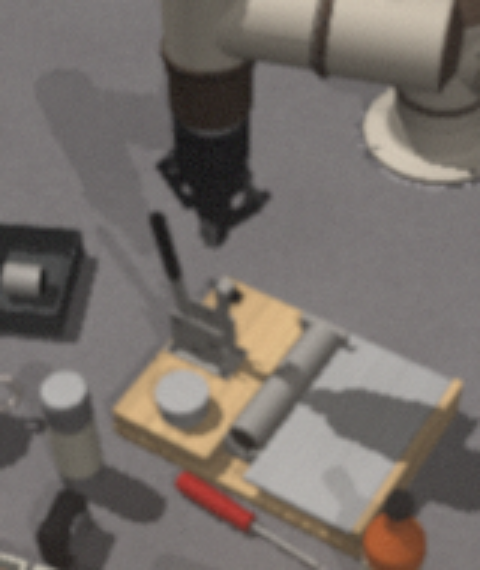

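View pics/w18.png

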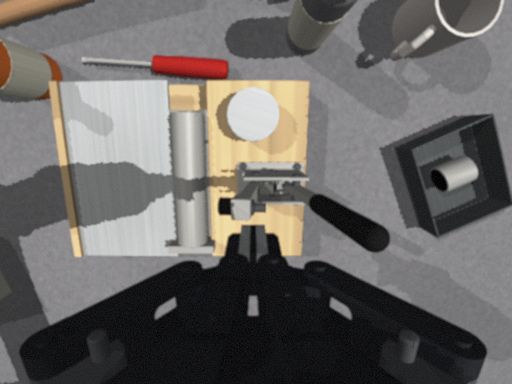

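```bash
python3 - <<'E'
from bench import arm
from h import *
o=np.array([514.2,-36.]);t=-0.2042;R=np.array([[np.cos(t),-np.sin(t)],[np.sin(t),np.cos(t)]])
p=arm.camera_params('wrist');im,d=arm.get_image('wrist')
w=onz(p,[(172,256),(168,81),(303,81),(302,256),(191,111),(191,242),(192,252)],np.array([50,50,50,50,76.3,76.3,72]));print(((w[:,:2]-o)@R).round(1))
cv2.imwrite('pics/w19.png',cv2.resize(im[60:270,140:320],None,fx=4,fy=4,interpolation=cv2.INTER_CUBIC)[:, :720][:600] if 0 else cv2.resize(im[70:265,150:260],None,fx=3,fy=3,interpolation=cv2.INTER_CUBIC))
E
```

```text
[[-110.1   32.9]
 [ 124.2   22.7]
 [ 124.2 -143.9]
 [-109.9 -152.5]
 [  86.3  -10.1]
 [ -76.9   -2. ]
 [ -93.1   -1.5]]
```

View pics/w19.png

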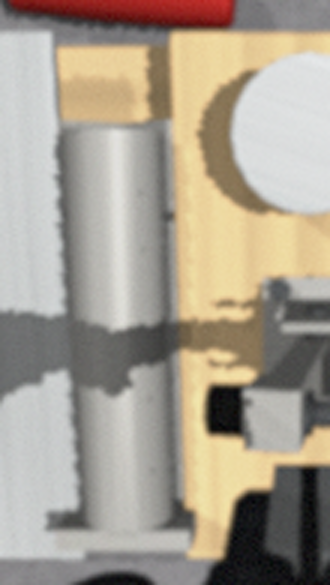

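```bash
python3 -m jog '[[[0,10,10,0],[0,22,22,0],[0,34,27,0],[0,34,27,0],[0,34,27,0]]]'
python3 - <<'E'
from bench import arm
from h import *
gj(arm,-8,-190,370,0)
for n in('side','scene'):
  im,d=arm.get_image(n);b=dict(side=(80,290,130,340),scene=(50,240,165,325))[n];cv2.imwrite(f'pics/{n}20.png',cv2.resize(im[b[0]:b[1],b[2]:b[3]],None,fx=3,fy=3))
E
```

```text
clock: 26.08
position: [485.8, -146.6, 397.0]
ee_rot: [0.995, -0.101, 0.025, 0.005]
contact_force: [-0.6, 0.5, 0.0]
gripper_width: -0.1
jig now [  -5.4 -114. ]
t 26.07 pos [ 485.8 -146.6  397. ] yaw -0.203 tilt [ 0.048 -0.015 -0.999] F [-0.6  0.5  0. ] w -0.1
shift [-4.  75.8 27.2] spin 0.1
```

View pics/side20.png

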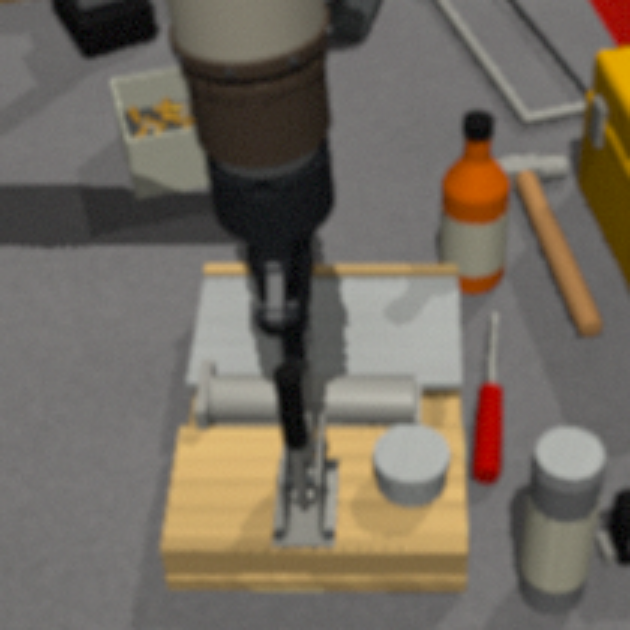

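View pics/scene20.png

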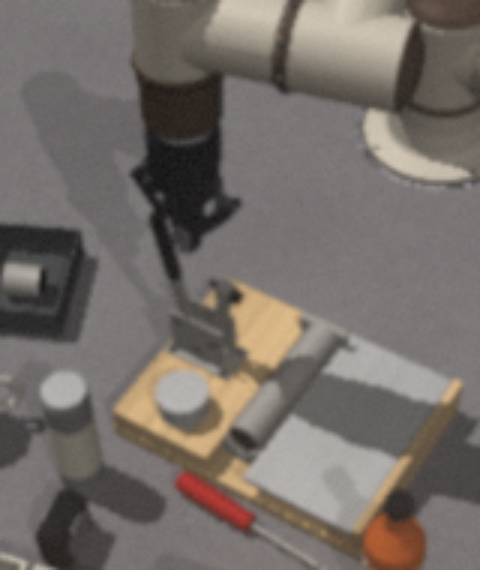

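```bash
python3 -m jog '[[[-1,13,0,0],[-2,30,4,0],[-3,46,9,0],[-4,62,17,0],[-4,76,27,0]]]'
python3 - <<'E'
from bench import arm
from h import *
gj(arm,-8,-213,344,0)
for n in('side','scene'):
  im,d=arm.get_image(n);b=dict(side=(80,290,130,340),scene=(50,240,165,325))[n];cv2.imwrite(f'pics/{n}21.png',cv2.resize(im[b[0]:b[1],b[2]:b[3]],None,fx=3,fy=3))
E
```

```text
clock: 26.8
position: [467.4, -221.6, 369.7]
ee_rot: [0.995, -0.102, 0.024, 0.005]
contact_force: [-0.8, -0.2, 0.9]
gripper_width: -0.2
jig now [  -8.2 -191.3]
t 26.8 pos [ 467.4 -221.6  369.7] yaw -0.203 tilt [ 0.048 -0.015 -0.999] F [-0.8 -0.2  0.9] w -0.2
shift [-1.1 21.6 25.8] spin 0.0
```

View pics/scene21.png

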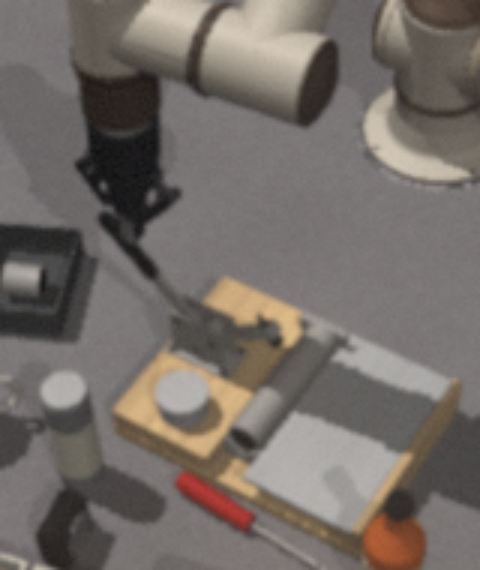

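View pics/side21.png

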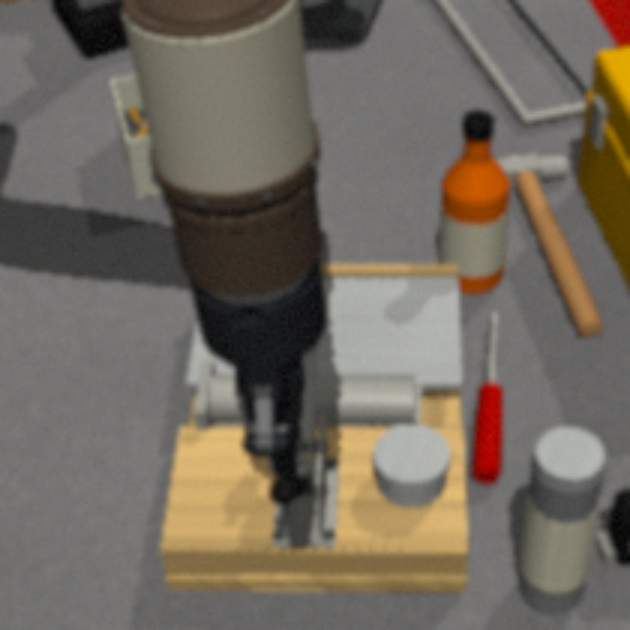

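```bash
python3 -m jog '[[[0,12,12,0],[-1,22,26,0],[-1,29,39,0],[-1,34,52,0],[-1,38,63,0]]]'
python3 - <<'E'
from bench import arm
from h import *
gj(arm,-8,-231.5,288,0)
for n in('side','scene'):
  im,d=arm.get_image(n);b=dict(side=(80,290,130,340),scene=(50,240,165,325))[n];cv2.imwrite(f'pics/{n}22.png',cv2.resize(im[b[0]:b[1],b[2]:b[3]],None,fx=3,fy=3))
E
```

```text
clock: 27.52
position: [460.9, -259.7, 304.4]
ee_rot: [0.994, -0.102, 0.022, 0.004]
contact_force: [-0.2, 0.3, 1.8]
gripper_width: 0.2
jig now [  -6.8 -229.8]
t 27.52 pos [ 460.9 -259.7  304.4] yaw -0.205 tilt [ 0.043 -0.013 -0.999] F [-0.2  0.3  1.8] w 0.2
shift [-1.9  1.6 16.4] spin -0.1
```

View pics/scene22.png

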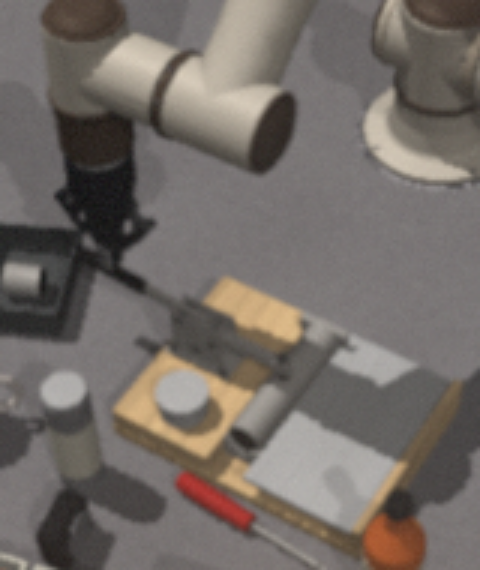

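```bash
python3 -m jog '[[[0,1,5,0],[0,1.5,10,0],[0,1.5,15,0],[0,1.5,19,0],[0,1.5,19,0]]]'
python3 - <<'E'
from bench import arm
from h import *
gj(arm,-8,-231.5,284,0)
E
```

```text
clock: 28.25
position: [461.3, -261.2, 285.3]
ee_rot: [0.994, -0.103, 0.021, 0.004]
contact_force: [-1.3, 1.4, 3.6]
gripper_width: -0.1
jig now [  -6.2 -231.3]
t 28.25 pos [ 461.3 -261.2  285.3] yaw -0.205 tilt [ 0.041 -0.013 -0.999] F [-1.3  1.4  3.6] w -0.1
shift [-1.9  0.2  1.2] spin -0.1
```

```bash
python3 -m jog '[[[0,0,1.5,0],[0,0,3,0],[0,0,4,0],[0,0,4,0],[0,0,4,0]]]'
python3 - <<'E'
from bench import arm
from h import *
gj(arm,-8,-231.5,284,0)
for n in('side','scene'):
  im,d=arm.get_image(n);b=dict(side=(80,290,130,340),scene=(50,240,165,325))[n];cv2.imwrite(f'pics/{n}23.png',cv2.resize(im[b[0]:b[1],b[2]:b[3]],None,fx=3,fy=3))
E
```

```text
clock: 28.88
position: [461.3, -261.1, 284.7]
ee_rot: [0.995, -0.102, 0.022, 0.005]
contact_force: [-7.6, 4.5, 21.6]
gripper_width: -0.1
jig now [  -6.1 -231.1]
t 28.88 pos [ 461.3 -261.1  284.7] yaw -0.204 tilt [ 0.042 -0.014 -0.999] F [-7.6  4.5 21.6] w -0.1
shift [-1.9  0.4  0.6] spin 0.0
```

View pics/scene23.png

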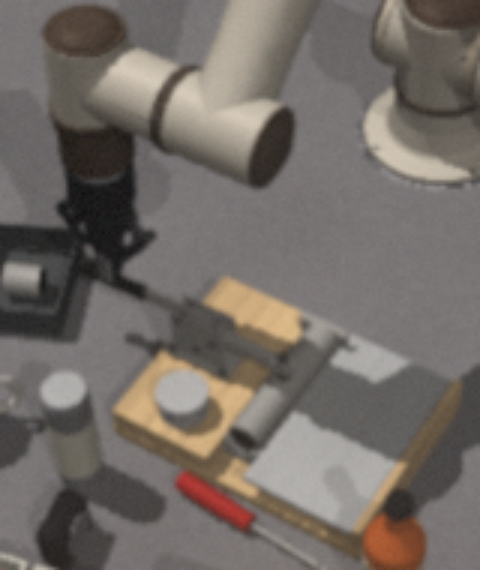

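```bash
python3 -m jog '[[[0,0,-10,0],[0,0,-40,0],[0,0,-90,0],[0,0,-150,0],[0,0,-180,0]]]'
python3 -m jog '[[[-20,0,-10,0],[-50,0,-10,0],[-60,0,-10,0],[-60,0,-10,0],[-60,0,-10,0]]]'
python3 - <<'E'
from bench import arm
from h import *
gj(arm,-8,-231.5,284,0)
for n in('side','scene'):
  im,d=arm.get_image(n);b=dict(side=(140,290,160,320),scene=(100,240,185,325))[n];cv2.imwrite(f'pics/{n}24.png',cv2.resize(im[b[0]:b[1],b[2]:b[3]],None,fx=4,fy=4))
o=np.array([514.2,-36.]);t=-0.2042;R=np.array([[np.cos(t),-np.sin(t)],[np.sin(t),np.cos(t)]])
p=arm.camera_params('wrist');im,d=arm.get_image('wrist');cv2.imwrite('pics/w24.png',im)
px,X=cloud(p,d,0,0,512,240);Xj=np.c_[(X[:,:2]-o)@R,X[:,2]]
m=(d[px[:,1],px[:,0]]>0)&(abs(Xj[:,0])<8)&(Xj[:,1]<-150)&(Xj[:,1]>-285)&(Xj[:,2]>80)
Q=Xj[m];
for y in(-165,-190,-215,-240,-265,-275):
    q=Q[abs(Q[:,1]-y)<6];print(y,len(q),q[:,2].max().round(1) if len(q) else '')
m=(abs(Xj[:,1]-8)<9)&(Xj[:,2]>60)&(Xj[:,2]<90)&(abs(Xj[:,0])<110);Q=Xj[m];print(np.percentile(Q,[1,99],axis=0).round(1))
E
```

```text
clock: 29.6
position: [453.6, -258.5, 468.1]
ee_rot: [0.995, -0.102, 0.024, 0.005]
contact_force: [0.7, 0.2, -0.4]
gripper_width: 0.3
clock: 30.22
position: [395.2, -246.4, 474.9]
ee_rot: [0.995, -0.102, 0.024, 0.006]
contact_force: [0.1, 0.1, -0.3]
gripper_width: -0.2
jig now [ -73.8 -230.1]
t 30.23 pos [ 395.2 -246.4  474.9] yaw -0.203 tilt [ 0.047 -0.016 -0.999] F [ 0.1  0.1 -0.3] w -0.2
shift [ 56.3   0.3 193.9] spin 0.0
-165 60 115.2
-190 119 115.7
-215 129 114.3
-240 128 113.1
-265 130 112.0
-275 75 110.9
[[-93.7  -0.8  70.2]
 [ 83.2  15.4  77.9]]
```

View pics/side24.png

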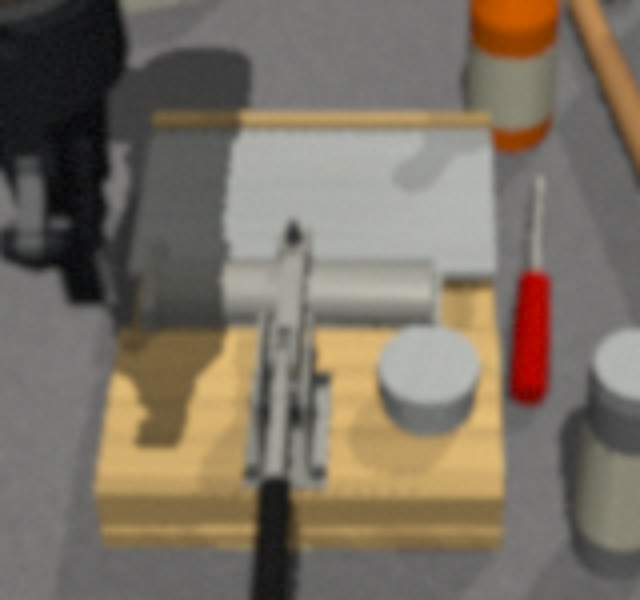

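View pics/scene24.png

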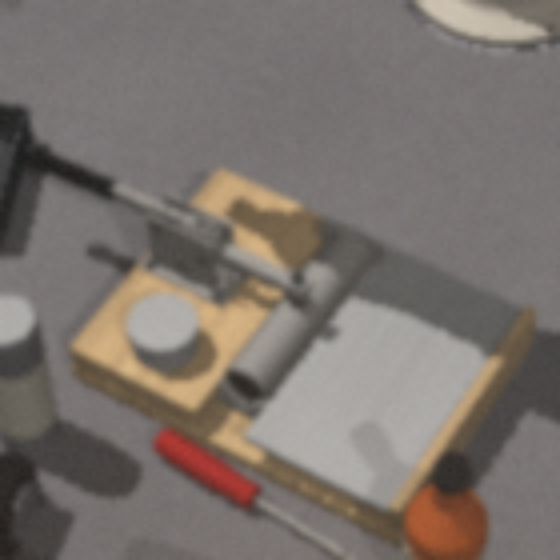

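View pics/w24.png

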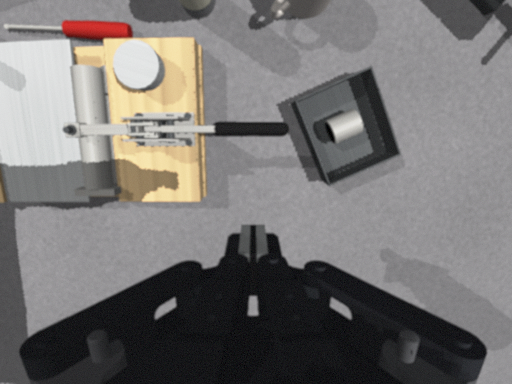

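```bash
python3 - <<'E'
from bench import arm
print(arm.job_done())
E
```

```text
the job is handed in; nothing more can be done
None
```

The tube is set up for sawing and the job is handed in, with the robot's clock at about 30 s of the 72 s allowed.

- **Off-cut:** I lifted it out of the vee by its two ends and set it down in the dark scrap tray. The last wrist picture shows it lying inside the tray.
- **Tube:** I rolled it across the deck with both open fingers, and it dropped into the vee by itself. I then pushed its far end toward the stop until it stopped moving and the force rose to about 9 N.
- **Tube check:** The tube's top measured level to within 1 mm along its length. No gap shows at the stop. Its far end read 83–86 mm along the jig against 85 mm expected, which is within the calibration error.
- **Clamp:** I swung the handle down until it met its stop at about 22 N. After I backed off it stayed down, sloping about −0.05 rad, with the foot on the tube.
- **Other things:** I saw no sign that the bystanders had moved. I compared them by eye in the pictures and did not measure them.

Two small disagreements:
- The gripper's tilt drifted to about 0.05 rad during the moves, which I allowed for.
- The wrist camera's positions were off by a few millimetres across the jig in one late check.

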